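# Latch the chilled bin's sliding cover

## Robot

A 6-joint arm with a two-finger parallel gripper is mounted at the origin on the work surface. World frame = base frame: x ahead of the robot, y to its left, z up, the work surface at z = 0. Lengths are in mm, angles in rad, forces in N, time in s.
With the tool pointing down it reaches from about 350 to 875 mm from the base axis. Payload 4.2 kg.
Tool frame: the origin (TCP) lies at the very end of the fingers, on their centre line; the grasp point (between the pads) lies arm.grip_point_offset behind it (arm.grip_point_offset is the distance from the TCP to the grasp point, in mm); z points along the fingers, y is the line along which they close (so a half turn about z gives the same grasp; the last joint's range is limited). The gripper opens to 85 mm and grips with 20 to 120 N. Pads are 22 mm wide; open, the fingers measure 114 mm over their backs; the gripper's body (76 mm by 85 mm) begins 54 mm behind the grasp point. The pads swing forward as they close: fully open they stand 13 mm farther back than shut.
Start: joints at [0.259, 0.385, 0.008, 0, -1.194, -0.259], TCP at [624.979, 0.025, 231.312] pointing down, gripper open.
Joint ranges: [-3.14, 3.14], [-1.21, 2.06], [-1.07, 1.41], [-3.16, 2.05], [-2.99, -0.16], [-3.1, 3.1]. Speed limits (rad/s): [2.79, 2.79, 3.14, 3.14, 3.14, 3.14].

## Interface

Orientations are given as a unit quaternion [x, y, z, w].
In Python, from bench import arm, cams, ticket gives the robot as it stands.
- The arm moves only by the tool servo_tool, never from a script. Its argument "commands" is a list that holds one entry, the list of rows, each a list of 7 numbers: the closure in counts, from 0 (fully open) to 255 (shut), then the shift along the tool's x, y, z in m, then the turn, a rotation vector about the tool's x, y, z in degrees. In form: [[[grip, x, y, z, ax, ay, az], ...]]. A call has 1 to 10 rows; each row shifts and turns the commanded pose from where the row before left it, along the tool's axes as they then stand; what a row does not reach is not made up. A row lasts 1/12 s, in which the tool goes at most 41.7 mm and 7.16 degrees, less where a joint would pass 70% of its speed; a pose out of reach is approached as far as the arm can. A call with a gripper value outside its range is refused whole. The fingers move at their own pace and stop on an object; the grip force is fixed at half the most. Time passes only in rows, so rows that do not move let the fingers close. It gives the time, the measured TCP pose, the force, the opening and the grip force at its end, in the units of the state.
- arm.read_state(): the state, without advancing time (a new reading comes with each control period).
- cams.get_image(name): name is "scene" or "side" or "wrist"; returns a dict with "frame" (400x640x3 uint8, blue, green, red), "K" (3x3 intrinsics, pixels), "T" (4x4, takes a point from camera to world coordinates). Camera axes: x right, y up, looking along -z (the intrinsics and any distortion apply to the point x, -y, -z); pixel columns grow to the right and rows downward; lengths in mm; the calibration is good to about 2 mm. A picture is of the moment at which its call begins. There is no depth.
- ticket.job_done(): hands the job in; it is judged then, once.
The state is a dict: "clock": time; "joints": joint angles; "joint_vel": joint speeds; "joint_efforts": joint torques, N m; "position": TCP position; "ee_rot": TCP orientation; "contact_force": force on the tool from outside, world axes, zero at the start; "wrist_torque": the same for the moment, N m; "gripper_width": finger opening in mm; "grasp_force": force on a finger pad.
Only numpy, scipy, OpenCV 4.12 (cv2) and the standard library are available. Lean on these libraries where they do the work, as an engineer would, in place of code of your own. Each camera call takes 0.05 s, during which the arm holds its last target. There are 200 camera calls.

## Task

The truck is about to drive off: secure the chilled bin's sliding cover. Gently slide the cover by its grip until you feel it come up against the rubber seal, hook the latch loop's bar under the lip of the keeper, then gently press the red lever down flat past centre so that the latch holds the cover tight on its seal. Do not force anything, and leave the bottle, the jar and the bowl where they stand.

Things in the scene. Friction and masses are not known exactly. Their poses are not given: they have to be found in the camera images.
- bin: Steel bin, 330 (x) by 240 (y) mm, let into the counter at a depth that differs (cannot move). Origin: centre of it, 115 mm below its deck; x runs along it from the closed deck with the red latch lever to the pale sliding cover, z up. Deck and cover plate are level. All latch parts lie on its centre line (y = 0) and move only in its x-z plane.
- cover_grip (a point): Centre of the black grip on the cover: 12 (x), 90 (y), 30 mm high, top 35 mm above the cover plate. Push its +x face to bin -x to shut the cover, which rubs with some 1 N and stays where left. It meets the black seal with this point at bin x = 92.5 mm, give or take 7 (old rubber, not measured: feel it). Seal: starts at 4 N, then 4 N per mm; over 10 N is forcing it.
- keeper_seat (a point): Where the bar's centre sits in the keeper hook (24 mm wide) on the cover, 13 mm above it, 95.1 mm to bin -x of the grip's centre. Upright face 2.5 mm to -x of here; the lip reaches 4 mm to +x, its underside 5.5, top 10.5 mm above here; the floor is 2.5 mm below and ends 13.5 mm to +x. The bar goes down past the lip's +x edge, then back to -x.
- lever_pivot (a point): Hinge of the lever, 16 mm above the deck at bin x = -50 mm; its axis lies along bin y.
- lever_pad (a point): Press here: the red lever's outer face near its end; z is that face's normal, straight up when flat. Lever 26 mm wide, 6 thick, 78 long from the pivot; flat (its stop) this point is 68 mm to bin -x of the pivot, 9 above. Stiff hinge, stays where left. With the loop hooked it takes some 3 to 10 N here (over 20 is forcing it), then the pull holds it down over the last 10 degrees.
- loop_bar (a point): Middle of the loop's end bar, 5 mm thick, 42 long along bin y. Frame: x from the pin along the loop, z up when level. Two rods join it to a pin 60 mm away on the lever; lever flat, the pin is 19.6 mm to -x of the lever pivot, 4.2 below; it turns with the lever (radius 20), so moving the loop turns the lever too. Joints stiff, stay where left.
- loop_knob (a point): Centre of the loop's red ball knob, 20 mm across, on a 7 mm stem. With the loop level it stands 14.5 mm beyond the bar (away from the lever) and 36 mm above it; it tilts with the loop, which starts raised. Pinch it from above across bin y to lift, guide and hook the loop; it takes 3 to 6 N to move.
- sauce: Red squeeze bottle, 60 mm across, 190 tall, loose. Origin: centre of its underside. Leave alone.
- shaker: Amber jar with black cap, 70 mm across, 120 tall, loose. Origin: centre of its underside. Leave alone.
- bowl: Small steel bowl, 100 mm across, 45 tall, loose. Origin: centre of its underside. Leave alone.

How it is judged:
By the outcome, as a careful person would: the job done as asked, in the order asked, and still so for the second after the job is handed in, with the robot touching nothing.
It also fails if it takes over 62 s, if anything falls off the work surface, if the arm or the gripper's body presses on something with over 40 N, if the wrist force passes 120 N, or if a joint passes its speed limit or range.

## Working session

There is one attempt and no reset: what is moved stays moved. The work goes in short steps, Python scripts to look and compute and a tool call to move; the robot and the scene stay as the last step left them, time stands still between calls to the robot, and variables do not carry over. Pictures are saved under pics/ and viewed, at most 10 in all, crops included, and the job is handed in when it is done.

Besides the shell and the picture viewer there is one more tool, called after ">>>" as name([rows], argument=value, ...), one row to a line, values as JSON. servo_tool: Moves the arm, as the interface text tells. Its arguments: {"type":"object","properties":{"commands":{"type":"array","items":{"type":"array","items":{"type":"array","items":{"type":"number"}}}}},"required":["commands"]}

```bash
ls; mkdir -p pics
python3 - <<'E'
from bench import arm,cams
import cv2,numpy as np
s=arm.read_state();print(s, arm.grip_point_offset)
for n in("scene","side","wrist"):
    d=cams.get_image(n);cv2.imwrite(f"pics/{n}0.png",d["frame"]);np.savez(f"pics/{n}0.npz",K=d["K"],T=d["T"]);print(n,d["K"].tolist(),d["T"].round(3).tolist(),[k for k in d])
a=[cv2.imread(f"pics/{n}0.png") for n in("scene","side")]
E
```

```text
pics
{'clock': 0.0, 'joints': array([ 2.58616930e-01,  3.85569943e-01,  6.63608676e-03, -4.93097401e-04,
       -1.19398048e+00, -2.58599445e-01]), 'joint_vel': array([-0.00012787, -0.00143054, -0.00072553,  0.00016825, -0.000624  ,
        0.00104214]), 'joint_efforts': array([-9.55001960e-04, -3.92286408e+01,  1.88399577e+01,  4.18616563e+00,
       -4.72148502e-03,  8.27910434e-07]), 'position': array([6.24427047e+02, 3.08380317e-02, 2.30218381e+02]), 'ee_rot': array([-0.70704823,  0.7071645 ,  0.00073051, -0.00080022]), 'contact_force': array([-0.1358504 ,  0.33630619,  0.82655133]), 'wrist_torque': array([-0.00051308, -0.03273223, -0.03559328]), 'grasp_force': 0.0, 'gripper_width': 85.6356841319014} 18.700000000000003
scene [[520.3322828066101, 0.0, 320.2521270346332], [0.0, 520.3322828066101, 198.7302240277746], [0.0, 0.0, 1.0]] [[-0.389, -0.624, 0.678, 1628.768], [0.921, -0.248, 0.3, 468.082], [-0.019, 0.741, 0.671, 1185.95], [0.0, 0.0, 0.0, 1.0]] ['frame', 'K', 'T']
side [[442.1304642671943, 0.0, 317.06398713325626], [0.0, 442.1304642671943, 197.88305178806823], [0.0, 0.0, 1.0]] [[0.698, 0.388, -0.602, -56.156], [-0.716, 0.361, -0.598, -631.069], [-0.014, 0.848, 0.529, 696.101], [0.0, 0.0, 0.0, 1.0]] ['frame', 'K', 'T']
wrist [[318.67871030319276, 0.0, 312.09718474435823], [0.0, 318.67871030319276, 198.40317480690106], [0.0, 0.0, 1.0]] [[-1.0, -0.001, 0.001, 625.851], [0.0, -0.949, -0.316, -81.478], [0.002, -0.316, 0.949, 372.553], [0.0, 0.0, 0.0, 1.0]] ['frame', 'K', 'T']
```

View pics/scene0.png

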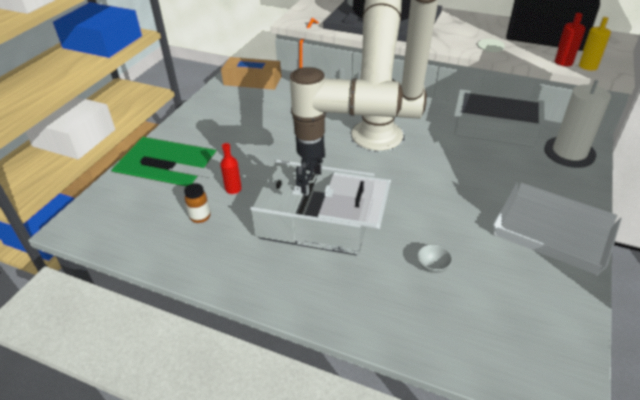

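View pics/side0.png

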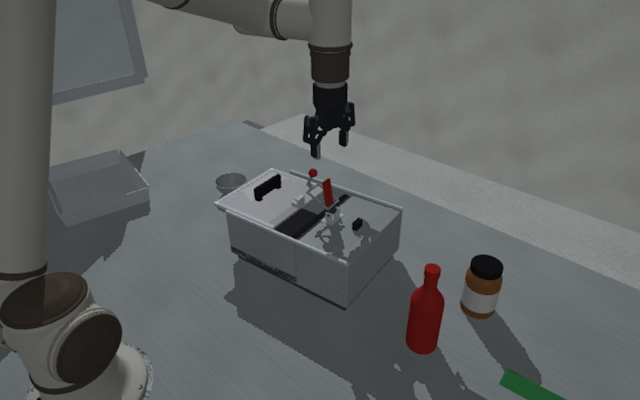

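The scene view shows the cover grip at about (360,193) and the bottle and jar at left. In the side view the grip is at (267,186), the red knob at (313,173) and the lever at (327,190).

Run:
```python
import cv2,numpy as np
s=cv2.imread("pics/side0.png")[150:310,200:420];w=cv2.imread("pics/wrist0.png");c=cv2.imread("pics/scene0.png")[145:260,235:400]
a=cv2.resize(s,(412,300),interpolation=cv2.INTER_CUBIC);b=cv2.resize(c,(388,300),interpolation=cv2.INTER_CUBIC)
top=np.hstack([a,b]);w2=cv2.resize(w,(480,300));w2=np.hstack([w2,np.zeros((300,320,3),np.uint8)])
cv2.imwrite("pics/combo.png",np.vstack([top,w2]))
```

```text
(no output)
```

View pics/combo.png

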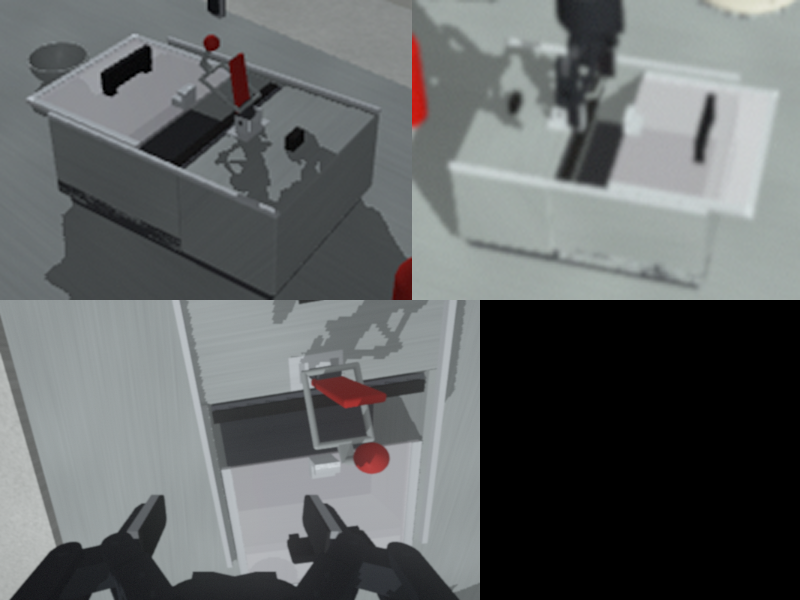

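The wrist view (0.75 scale in the lower panel) shows the red knob at (371,458), the lever's end near (345,390), the keeper at (325,467) and the grip hidden behind the finger. In the side view the knob, lever, keeper, grip and hinge bracket are clear.

```bash
cat > h.py <<'E'
import cv2,numpy as np
from scipy.spatial.transform import Rotation as R
def ld(n,i=0):
    z=np.load(f"pics/{n}{i}.npz");return cv2.imread(f"pics/{n}{i}.png"),z["K"],z["T"]
def snap(n,i):
    from bench import cams
    d=cams.get_image(n);cv2.imwrite(f"pics/{n}{i}.png",d["frame"]);np.savez(f"pics/{n}{i}.npz",K=d["K"],T=d["T"])
def ray(v,p):
    _,K,T=v;d=np.linalg.solve(K,[p[0],p[1],1.]);d=T[:3,:3]@[d[0],-d[1],-d[2]];return T[:3,3],d/np.linalg.norm(d)
def onz(v,p,z):
    o,d=ray(v,p);return o+d*(z-o[2])/d[2]
def tri(*obs):
    A=np.zeros((3,3));b=np.zeros(3)
    for v,p in obs:
        o,d=ray(v,p);M=np.eye(3)-np.outer(d,d);A+=M;b+=M@o
    x=np.linalg.solve(A,b);return x,[round(float(np.linalg.norm((np.eye(3)-np.outer(ray(v,p)[1],ray(v,p)[1]))@(x-v[2][:3,3]))),1) for v,p in obs]
def proj(v,X):
    _,K,T=v;c=T[:3,:3].T@(np.array(X)-T[:3,3]);u=K@[c[0],-c[1],-c[2]];return u[:2]/u[2]
def blobs(m,amin=15):
    n,l,s,c=cv2.connectedComponentsWithStats(m.astype(np.uint8));return [(s[i].tolist(),c[i].round(1).tolist()) for i in range(1,n) if s[i][4]>amin]
def red(im): 
    b,g,r=[im[...,i].astype(int) for i in range(3)];return (r>90)&(r>2*g)&(r>2*b)
E
python3 - <<'E'
from h import *
for n in("side","wrist","scene"):
    v=ld(n);print(n,"red",blobs(red(v[0])))
    m=v[0].max(2)<40
    if n=="side": m[:150]=0;m[310:]=0
    if n=="scene": m[:150]=0; m[260:]=0
    print(" dark",[b for b in blobs(m) if b[0][4]<1500])
    g=cv2.cvtColor(v[0],cv2.COLOR_BGR2GRAY)
    L=cv2.createLineSegmentDetector().detect(g)[0][:,0]
    print([l.round().astype(int).tolist() for l in L if np.hypot(l[0]-l[2],l[1]-l[3])>(60 if n!="scene" else 40)and (n!="side" or (200<l[0]<420 and 140<l[1]<320)) and (n!="scene" or (235<l[0]<400 and 140<l[1]<260))])
E
```

```text
side red [([425, 264, 16, 10, 124], [432.3, 268.3]), ([412, 286, 11, 14, 70], [416.5, 292.4])]
 dark [([311, 150, 6, 8, 43], [313.7, 153.1]), ([254, 175, 27, 26, 327], [267.0, 187.1]), ([276, 194, 72, 45, 818], [303.4, 220.8]), ([352, 218, 10, 13, 83], [356.9, 224.1]), ([243, 253, 103, 57, 303], [284.3, 277.6]), ([470, 255, 33, 25, 645], [486.1, 267.0]), ([0, 265, 47, 15, 268], [22.8, 274.5]), ([1, 275, 44, 35, 987], [26.5, 296.2]), ([63, 292, 18, 18, 40], [71.8, 302.4]), ([72, 293, 14, 17, 22], [79.0, 302.0])]
[[271, 167, 215, 201], [271, 231, 346, 265], [343, 310, 241, 258], [323, 156, 638, 289], [402, 206, 333, 183]]
wrist red [([416, 103, 99, 41, 2384], [464.5, 122.8]), ([473, 191, 45, 40, 1421], [495.0, 210.4])]
 dark [([546, 370, 56, 30, 562], [569.3, 389.7]), ([149, 384, 9, 16, 76], [153.1, 390.8]), ([512, 387, 36, 13, 187], [531.0, 395.4]), ([301, 393, 7, 7, 16], [303.6, 396.8]), ([314, 396, 12, 4, 17], [319.4, 398.2])]
[[12, 398, 76, 325], [277, 139, 404, 119], [482, 107, 580, 91], [552, 328, 612, 399], [404, 121, 417, 196], [74, 326, 0, 70], [295, 228, 320, 363], [309, 354, 239, 0], [425, 191, 408, 99], [452, 201, 296, 225], [569, 322, 609, 0], [0, 21, 83, 322], [495, 181, 424, 192], [548, 324, 562, 190], [284, 147, 403, 128], [493, 114, 563, 104], [229, 0, 303, 355], [599, 1, 562, 322], [553, 99, 487, 109], [402, 123, 284, 141]]
scene red [([555, 14, 30, 52, 821], [570.0, 42.2]), ([221, 143, 20, 51, 685], [230.0, 170.9])]
 dark [([142, 158, 32, 11, 187], [156.8, 162.8]), ([315, 165, 4, 8, 19], [317.0, 168.5]), ([185, 185, 17, 12, 165], [193.2, 190.5]), ([357, 186, 5, 16, 22], [359.1, 193.1]), ([300, 197, 7, 15, 30], [302.9, 203.9]), ([616, 244, 24, 7, 32], [628.1, 246.8])]
[[296, 152, 288, 83], [296, 213, 254, 207], [355, 256, 259, 239], [380, 227, 390, 180], [253, 211, 358, 227], [364, 221, 321, 214], [372, 172, 324, 166]]
```

Run:
```python
from h import *
S,W,C=ld("side"),ld("wrist"),ld("scene")
im=S[0].astype(int);m=(im[...,2]>60)&(im[...,2]>1.6*im[...,1]);m[:, :250]=0;m[:,360:]=0;m[250:]=0
bs=blobs(m,10);print(bs)
k=min(bs,key=lambda b:b[0][1])
print("knob",tri((S,k[1]),(W,[495,210.4])))
G,e=tri((S,(267,187.1)),(C,(359.1,193.1)));print("grip",G,e)
# black thing on deck
print("peg",tri((S,(356.9,224.1)),(C,(279,185))))
zc=G[2]-20
for l in ([309,354,239,0],[303,355,229,0],[569,322,609,0],[562,322,599,1],[452,201,296,225],[404,121,277,139],[553,99,487,109]):
    for z in (zc,):
        a=onz(W,l[:2],z);b=onz(W,l[2:],z);d=b-a;print(l,a.round(1),b.round(1),"dir",np.degrees(np.arctan2(d[1],d[0])).round(2))
for l in([271,167,215,201],[271,231,346,265]):
    a=onz(S,l[:2],zc);b=onz(S,l[2:],zc);d=b-a;print(l,a.round(1),b.round(1),"dir",np.degrees(np.arctan2(d[1],d[0])).round(2))
```

```text
[([309, 169, 8, 8, 53], [312.5, 172.6]), ([322, 179, 11, 28, 203], [327.2, 192.3])]
knob (array([539.36056797, -28.26815563, 232.4819924 ]), [0.6, 0.6])
grip [515.86989314 104.88134223 152.24117195] [1.4, 1.4]
peg (array([ 559.15658203, -142.16566844,  140.14862962]), [1.0, 1.0])
[309, 354, 239, 0] [628.4 154.3 132.2] [ 673.6 -139.   132.2] dir -81.25
[303, 355, 229, 0] [634.2 155.5 132.2] [ 680.2 -139.   132.2] dir -81.12
[569, 322, 609, 0] [390.6 117.9 132.2] [ 429.8 -139.1  132.2] dir -81.34
[562, 322, 599, 1] [397.  117.9 132.2] [ 436.2 -138.5  132.2] dir -81.31
[452, 201, 296, 225] [513.9   0.9 132.2] [638.7  21.5 132.2] dir 9.4
[404, 121, 277, 139] [557.9 -61.4 132.2] [651.7 -48.2 132.2] dir 7.95
[553, 99, 487, 109] [451.8 -76.8 132.2] [498.2 -69.9 132.2] dir 8.51
[271, 167, 215, 201] [614.1 208.4 132.2] [408.9 175.1 132.2] dir -170.77
[271, 231, 346, 265] [421.4 -15.8 132.2] [ 448.1 -206.6  132.2] dir -82.02
```

>>> servo_tool([
  [[255,-0.035,0,0,0,0,0],[255,-0.035,0,0,0,0,0],[255,-0.035,0,0,0,0,0],[255,-0.035,0,0,0,0,0],[255,-0.035,0,0,0,0,0],[255,0,0.024,0.002,0,0,0],[255,0,0.024,0.002,0,0,0],[255,0,0.024,0.002,0,0,0],[255,0,0.024,0.002,0,0,-4.3],[255,0,0.024,0.002,0,0,-4.3]],
])

```text
clock: 0.98
position: [503.7, 173.3, 220.7]
ee_rot: [0.759, -0.651, -0.0, 0.0]
contact_force: [1.0, 0.6, 0.8]
gripper_width: 0.1
grasp_force: 0.0
```

Run:
```python
from h import *
from bench import arm
snap("wrist",1);snap("side",1);snap("scene",1);s=arm.read_state();print(s["clock"],s["position"],s["contact_force"])
w=cv2.imread("pics/wrist1.png");a=cv2.resize(w,(800,500))
cv2.imwrite("pics/v1.png",a)
print("red",blobs(red(w)),"dark",[b for b in blobs((w.max(2)<40)) if b[0][4]<4000])
```

```text
1.1333 [503.71479117 173.0702176  221.54771601] [0.25957639 0.0131972  0.22371538]
red [] dark []
```

View pics/v1.png

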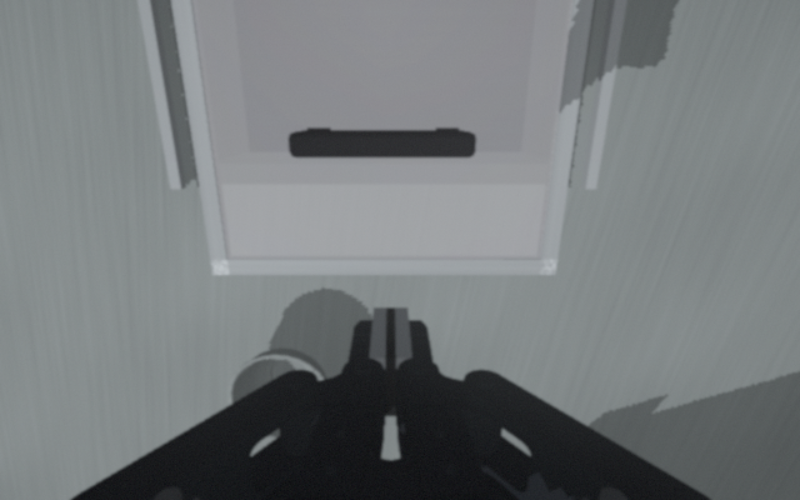

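The wrist view shows the black grip at (289–475, 130–157) in the 1.25x picture and the cover's end edge at row 268. The fingers are beyond it, well aligned with the bin.

Run:
```python
from h import *
W,S,C=ld("wrist",1),ld("side",1),ld("scene",1)
m=W[0].max(2)<62; m[180:]=0;bb=[b for b in blobs(m,300)];print(bb)
m=S[0].max(2)<40;m[:150]=0;m[310:]=0;bs=[b for b in blobs(m) if 230<b[1][0]<300];print(bs)
c=[306,(104+126)/2]
print(tri((W,c),(S,(267,187.1))),tri((W,c),(C,(359.1,193.1))),tri((W,c),(S,(267,187.1)),(C,(359.1,193.1))))
for z in (152,167):
    for p in ([231,104],[231,126],[380,104],[380,126],c): print(z,p,onz(W,p,z).round(1))
for l in ([178,215],[444,215],[139,150],[478,150],[112,0],[502,0]): print(l,onz(W,l,132).round(1))
u=np.array([-.151,.9885,0])
print("proj rod 167", proj(W,[516,105,167]))
```

```text
[([232, 103, 147, 22, 2918], [305.1, 114.4])]
[([236, 150, 6, 6, 29], [238.7, 152.2]), ([254, 175, 27, 26, 327], [267.0, 187.1]), ([231, 247, 12, 7, 24], [236.4, 250.0]), ([243, 253, 103, 57, 308], [284.2, 277.6])]
(array([518.13112955, 107.92413603, 150.66388526]), [1.2, 1.2]) (array([519.40297291, 105.90006165, 154.68826159]), [1.1, 1.1]) (array([517.6075018 , 106.11767983, 152.3916987 ]), [1.7, 2.0, 1.9])
152 [231, 104] [567.1 107.7 152. ]
152 [231, 126] [566.1 121.4 152. ]
152 [380, 104] [473.6  93.2 152. ]
152 [380, 126] [470.6 106.6 152. ]
152 [306, 115.0] [519.  107.1 152. ]
167 [231, 104] [563.6 106.6 167. ]
167 [231, 126] [562.6 119.4 167. ]
167 [380, 104] [476.7  93.2 167. ]
167 [380, 126] [473.9 105.6 167. ]
167 [306, 115.0] [518.9 106.1 167. ]
[178, 215] [606.4 198.2 132. ]
[444, 215] [402.1 166.5 132. ]
[139, 150] [635.5 151.5 132. ]
[478, 150] [392.  113.7 132. ]
[112, 0] [650.8  57.5 132. ]
[502, 0] [407.   19.6 132. ]
proj rod 167 [311.11460565 113.93434146]
```

Run:
```python
from h import *
W,S=ld("wrist",0),ld("side",0)
P,e=tri((W,(432,88)),(S,(331,211)));print(P,e)
u=np.array([-.151,.9885,0]);g=np.array([519,106,152.])
for X in (P,onz(S,(331,211),146),onz(W,(432,88),146)): print(X,(g-X)@u)
# bin ends: corner of rail frame, side image far right corner (402,206), near corner(346,265)
for p in((402,206),(346,265)): X=onz(S,p,132);print(p,X,(X-g)@u)
```

```text
[545.29443859 -81.52183303 152.69839381] [3.2, 3.2]
[545.29443859 -81.52183303 152.69839381] 189.33579217852846
[551.57636277 -71.54025331 146.        ] 180.41757117160424
[544.91218864 -84.14079108 146.        ] 191.86691247007627
(402, 206) [ 695.31215496 -163.95043653  132.        ] -293.46914191277136
(346, 265) [ 448.32165239 -206.46494574  132.        ] -298.1991683726093
```

>>> servo_tool([
  [[255,0.008,-0.0013,0.0195,0,0,0],[255,0.008,-0.0013,0.0195,0,0,0],[255,0.008,-0.0013,0.0195,0,0,0],[255,0.008,-0.0013,0.0195,0,0,0],[255,0.005,0,0,0,0,0],[255,0.005,0,0,0,0,0],[255,0.003,0,0,0,0,0],[255,0,0,0,0,0,0]],
])

```text
clock: 1.8
position: [518.1, 129.5, 144.7]
ee_rot: [0.758, -0.652, 0.001, -0.001]
contact_force: [-0.2, -0.2, 0.3]
gripper_width: 0.4
grasp_force: 0.0
```

>>> servo_tool([
  [[255,0.003,0,0,0,0,0],[255,0.003,0,0,0,0,0],[255,0.003,0,0,0,0,0],[255,0.003,0,0,0,0,0],[255,0.003,0,0,0,0,0],[255,0.003,0,0,0,0,0],[255,0.003,0,0,0,0,0],[255,0.003,0,0,0,0,0],[255,0.003,0,0,0,0,0]],
])

```text
clock: 2.55
position: [521.1, 102.6, 143.3]
ee_rot: [0.758, -0.652, 0.0, -0.0]
contact_force: [0.9, 1.1, -0.0]
gripper_width: 0.0
grasp_force: 0.6
```

>>> servo_tool([
  [[255,0.003,0,0,0,0,0],[255,0.003,0,0,0,0,0],[255,0.002,0,0,0,0,0],[255,0.0015,0,0,0,0,0],[255,0.001,0,0,0,0,0],[255,0.001,0,0,0,0,0]],
])

```text
clock: 3.05
position: [522.6, 91.3, 143.2]
ee_rot: [0.758, -0.652, -0.0, 0.0]
contact_force: [0.6, 0.8, 0.6]
gripper_width: 0.1
grasp_force: 0.5
```

>>> servo_tool([
  [[255,0.001,0,0,0,0,0],[255,0.001,0,0,0,0,0],[255,0.001,0,0,0,0,0]],
])

```text
clock: 3.3
position: [523.0, 88.4, 143.2]
ee_rot: [0.758, -0.652, -0.0, 0.0]
contact_force: [0.3, 1.4, 0.4]
gripper_width: 0.3
grasp_force: 0.5
```

>>> servo_tool([
  [[255,0.001,0,0,0,0,0],[255,0.001,0,0,0,0,0]],
])

```text
clock: 3.47
position: [523.3, 86.4, 143.2]
ee_rot: [0.758, -0.652, -0.0, 0.0]
contact_force: [1.0, 1.5, -1.2]
gripper_width: 0.4
grasp_force: 0.5
```

Run:
```python
from h import *
snap("side",2);snap("scene",2)
a=cv2.resize(cv2.imread("pics/side2.png")[150:270,220:410],(800,505),interpolation=cv2.INTER_CUBIC);cv2.imwrite("pics/v2.png",a)
```

```text
(no output)
```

View pics/v2.png

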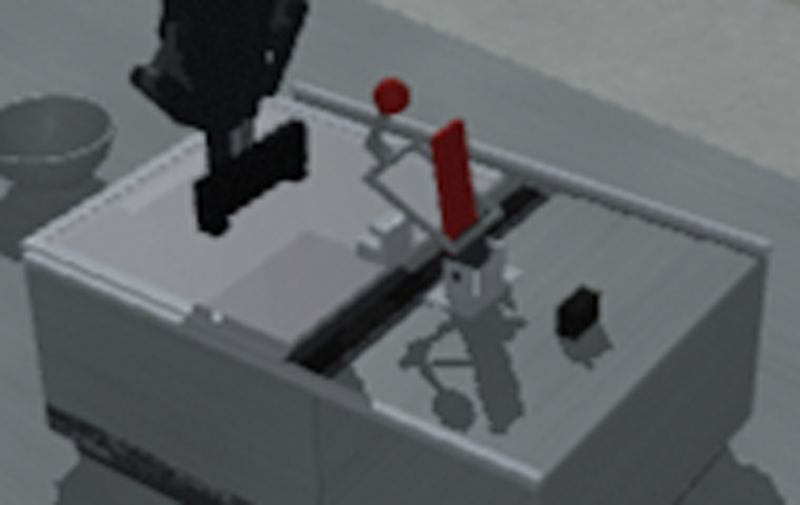

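The cover is now near the seal: a dark strip (gap plus seal) about 25 mm wide remains at (290–330, 350–375).

Run:
```python
from h import *
W=ld("wrist",0);u=np.array([-.151,.9885,0]);g=np.array([519,106,0.])
for x in (310,340,):
    col=cv2.GaussianBlur(W[0],(3,1),0)[120:235,x].mean(1)
    for y in range(120,235,3): print(x,y,round(float(col[y-120])),((onz(W,(x,y),130)-g)@u).round(1),end=" | ")
    print()
S=ld("side",2)
# profile across strip along bin x, bin y=-? near side (bin y=+80)
v=np.array([-.9885,-.151,0])
for b in (60,80):
    print(b,[(t,int(S[0][tuple(proj(S,g+u*t+v*b+[0,0,130]).round().astype(int)[::-1])].mean())) for t in range(-180,-125,2)])
```

```text
310 120 160 -182.3 | 310 123 157 -180.1 | 310 126 159 -178.0 | 310 129 157 -175.8 | 310 132 159 -173.6 | 310 135 70 -171.4 | 310 138 82 -169.2 | 310 141 80 -167.0 | 310 144 57 -164.8 | 310 147 54 -162.5 | 310 150 52 -160.2 | 310 153 51 -158.0 | 310 156 49 -155.7 | 310 159 50 -153.4 | 310 162 61 -151.0 | 310 165 62 -148.7 | 310 168 63 -146.4 | 310 171 62 -144.0 | 310 174 61 -141.6 | 310 177 62 -139.2 | 310 180 62 -136.8 | 310 183 61 -134.4 | 310 186 62 -132.0 | 310 189 62 -129.5 | 310 192 62 -127.1 | 310 195 63 -124.6 | 310 198 62 -122.1 | 310 201 63 -119.6 | 310 204 64 -117.0 | 310 207 63 -114.5 | 310 210 66 -111.9 | 310 213 65 -109.4 | 310 216 64 -106.8 | 310 219 67 -104.2 | 310 222 103 -101.5 | 310 225 159 -98.9 | 310 228 164 -96.2 | 310 231 165 -93.5 | 310 234 168 -90.8 | 
340 120 158 -178.9 | 340 123 159 -176.8 | 340 126 161 -174.6 | 340 129 117 -172.4 | 340 132 72 -170.2 | 340 135 85 -168.0 | 340 138 68 -165.8 | 340 141 49 -163.6 | 340 144 52 -161.3 | 340 147 51 -159.1 | 340 150 50 -156.8 | 340 153 48 -154.5 | 340 156 52 -152.2 | 340 159 61 -149.9 | 340 162 60 -147.5 | 340 165 6
[... 471 characters left out ...]
 
60 [(-180, 124), (-178, 125), (-176, 128), (-174, 128), (-172, 120), (-170, 49), (-168, 48), (-166, 48), (-164, 30), (-162, 17), (-160, 20), (-158, 20), (-156, 21), (-154, 20), (-152, 20), (-150, 24), (-148, 28), (-146, 30), (-144, 29), (-142, 35), (-140, 53), (-138, 75), (-136, 98), (-134, 120), (-132, 129), (-130, 128), (-128, 128), (-126, 127)]
80 [(-180, 125), (-178, 125), (-176, 127), (-174, 130), (-172, 87), (-170, 87), (-168, 49), (-166, 45), (-164, 32), (-162, 32), (-160, 13), (-158, 12), (-156, 12), (-154, 12), (-152, 13), (-150, 19), (-148, 24), (-146, 30), (-144, 27), (-142, 34), (-140, 54), (-138, 75), (-136, 89), (-134, 127), (-132, 127), (-130, 130), (-128, 128), (-126, 128)]
```

The cover edge is at about -138 and the seal's front at about -150, so roughly 12 mm remain. I'll go 8 mm, then feel.

>>> servo_tool([
  [[255,0.002,0,0,0,0,0],[255,0.002,0,0,0,0,0],[255,0.0015,0,0,0,0,0],[255,0.001,0,0,0,0,0],[255,0.001,0,0,0,0,0],[255,0.0005,0,0,0,0,0]],
])

```text
clock: 4.07
position: [524.5, 78.4, 143.2]
ee_rot: [0.758, -0.652, -0.0, 0.0]
contact_force: [0.0, 0.9, -0.0]
gripper_width: -0.0
grasp_force: 0.5
```

>>> servo_tool([
  [[255,0.0005,0,0,0,0,0],[255,0.0005,0,0,0,0,0],[255,0.0002,0,0,0,0,0]],
])

```text
clock: 4.32
position: [524.7, 77.3, 143.2]
ee_rot: [0.758, -0.652, -0.0, 0.0]
contact_force: [-1.0, 1.8, -0.6]
gripper_width: 0.2
grasp_force: 0.5
```

>>> servo_tool([
  [[255,0.0005,0,0,0,0,0],[255,0.0005,0,0,0,0,0],[255,0.0002,0,0,0,0,0]],
])

```text
clock: 4.57
position: [524.9, 76.1, 143.2]
ee_rot: [0.758, -0.652, -0.0, 0.0]
contact_force: [-0.3, 0.9, -0.0]
gripper_width: 0.4
grasp_force: 0.5
```

>>> servo_tool([
  [[255,0.0005,0,0,0,0,0],[255,0.0005,0,0,0,0,0],[255,0.0002,0,0,0,0,0]],
])

```text
clock: 4.82
position: [525.1, 74.9, 143.3]
ee_rot: [0.758, -0.652, -0.0, 0.0]
contact_force: [-0.6, 0.7, -0.3]
gripper_width: -0.1
grasp_force: 0.5
```

>>> servo_tool([
  [[255,0.0005,0,0,0,0,0],[255,0.0005,0,0,0,0,0],[255,0.0002,0,0,0,0,0]],
])

```text
clock: 5.07
position: [525.3, 73.8, 143.2]
ee_rot: [0.758, -0.652, -0.0, 0.0]
contact_force: [-1.6, 1.1, -0.7]
gripper_width: -0.1
grasp_force: 0.5
```

>>> servo_tool([
  [[255,0.0005,0,0,0,0,0],[255,0.0005,0,0,0,0,0],[255,0.0002,0,0,0,0,0]],
])

```text
clock: 5.32
position: [525.4, 73.4, 143.3]
ee_rot: [0.758, -0.652, -0.0, -0.0]
contact_force: [-2.7, 5.1, -0.3]
gripper_width: -0.4
grasp_force: 2.8
```

Seal felt: about 5 N at TCP y = 73.5. I'll back off, rise and look at the latch.

>>> servo_tool([
  [[255,-0.006,0,0,0,0,0],[255,-0.006,0,-0.01,0,0,0],[255,0,0,-0.03,0,0,0],[120,0,0,-0.035,0,0,0],[120,0,0,-0.035,0,0,0],[120,0,0,-0.015,0,0,0],[120,0,0,0,0,0,0]],
])

```text
clock: 5.9
position: [526.2, 85.3, 274.5]
ee_rot: [0.758, -0.652, 0.003, -0.005]
contact_force: [-0.0, 0.3, -0.3]
gripper_width: 45.2
grasp_force: 0.0
```

Run:
```python
from h import *
from bench import arm
for n in("wrist","side","scene"):snap(n,3)
s=arm.read_state();print(s["clock"],s["position"],s["contact_force"],s["gripper_width"])
w=cv2.imread("pics/wrist3.png");a=cv2.resize(w[:250,100:550],(800,444),interpolation=cv2.INTER_CUBIC);cv2.imwrite("pics/v3.png",a)
print("red",blobs(red(w)))
im=cv2.imread("pics/side3.png").astype(int);m=(im[...,2]>60)&(im[...,2]>1.6*im[...,1]);m[:, :250]=0;m[:,360:]=0;m[250:]=0
print(blobs(m,10))
```

```text
6.05 [523.18534674  84.50885742 268.03319827] [-0.25629448 -0.51482937  0.09867738] 45.17906175687135
red [([303, 3, 36, 42, 1182], [320.7, 23.3])]
[([309, 169, 8, 8, 53], [312.5, 172.6]), ([322, 178, 11, 29, 201], [327.2, 192.1])]
```

View pics/v3.png

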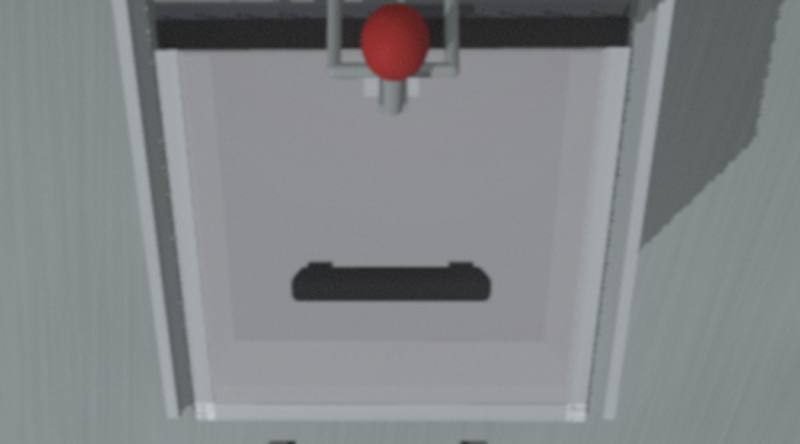

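The wrist view shows the red knob centred at (395,42) in the crop, the bar behind it near row 70 and the keeper just below it. The cover edge is at the black seal.

```bash
cat >> h.py <<'E'
u=np.array([-.1512,.9885,0]);v=np.array([-.9885,-.1512,0]);g=np.array([519,106,0.])
def onplane(V,p,y=0.):
    o,d=ray(V,p);t=((g+v*y-o)@v)/(d@v);X=o+d*t;return round(float((X-g)@u),1),round(float(X[2]),1)
def uz(X): return ((X-g)@u).round(1),((X-g)@v).round(1),X[2].round(1)
E
python3 - <<'E'
from h import *
W0,W3,S=ld("wrist",0),ld("wrist",3),ld("side",3)
K,e=tri((W3,(320.7,23.3)),(S,(312.5,172.6)));print("knob",K,e,uz(K))
K,e=tri((W3,(320.7,23.3)),(S,(312.5,172.6)),(W0,(495,210.4)));print("knob",K,e,uz(K))
f=lambda x,y:(220+x/4.21,150+y/4.21)
for n,p in dict(knob=(391,96),levtop=(449,125),levbot=(457,238),barL=(368,178),brk=(470,262)).items(): print(n,onplane(S,f(*p)), onplane(S,f(*p),13),onplane(S,f(*p),21))
gp=((292+490)/2/1.778+100,282/1.778)
X=onz(W3,gp,165);print("grip",X,uz(X))
for n,p in dict(bar=(395,70),keepfront=(395,92)).items(): print(n,[uz(onz(W3,(p[0]/1.778+100,p[1]/1.778),z)) for z in(143,195,205)])
print(uz(onz(W3,(391/1.778+100,48/1.778),130)),"cover edge")
E
```

```text
knob [540.0287058  -28.37589718 232.80897488] [1.0, 1.0] (np.float64(-136.0), np.float64(-0.5), np.float64(232.8))
knob [539.94580213 -28.58471181 232.78057445] [1.0, 1.1, 0.3] (np.float64(-136.2), np.float64(-0.4), np.float64(232.8))
knob (-136.1, 232.4) (-145.8, 241.2) (-151.7, 246.7)
levtop (-172.6, 226.7) (-181.5, 235.7) (-187.0, 241.2)
levbot (-177.4, 159.7) (-186.3, 170.0) (-191.8, 176.3)
barL (-119.5, 177.0) (-129.5, 186.9) (-135.6, 193.0)
brk (-185.8, 147.7) (-194.5, 158.1) (-199.8, 164.6)
grip [527.13902626  53.82594773 165.        ] (np.float64(-52.8), np.float64(-0.2), np.float64(165.0))
bar [(np.float64(-142.0), np.float64(1.2), np.float64(143.0)), (np.float64(-134.7), np.float64(0.3), np.float64(195.0)), (np.float64(-133.2), np.float64(0.2), np.float64(205.0))]
keepfront [(np.float64(-133.2), np.float64(1.3), np.float64(143.0)), (np.float64(-127.6), np.float64(0.4), np.float64(195.0)), (np.float64(-126.5), np.float64(0.2), np.float64(205.0))]
(np.float64(-152.8), np.float64(-0.5), np.float64(130.0)) cover edge
```

>>> servo_tool([
  [[120,0.0285,0,0,0,0,0],[120,0.0285,0,0,0,0,0],[120,0.0285,0,0,0,0,0],[120,0.0285,0.0005,0,0,0,0],[120,0,0,0,0,0,0],[120,0,0,0.018,0,0,0],[120,0,0,0.018,0,0,0],[120,0,0,0.016,0,0,0],[120,0,0,0,0,0,0]],
])

```text
clock: 6.8
position: [537.3, -28.4, 211.4]
ee_rot: [0.758, -0.652, -0.004, 0.004]
contact_force: [-0.9, -0.1, -0.6]
gripper_width: 45.5
grasp_force: 0.0
```

Run:
```python
from h import *
from bench import arm
snap("wrist",4);snap("side",4)
s=arm.read_state();p=s["position"];print(p,uz(p),s["contact_force"],s["gripper_width"],R.from_quat(s["ee_rot"]).as_matrix().round(3).tolist())
w=cv2.imread("pics/wrist4.png");a=cv2.resize(w[100:400,120:520],(400,300));b=cv2.resize(cv2.imread("pics/side4.png")[140:240,270:370],(400,400),interpolation=cv2.INTER_CUBIC)[:300]
cv2.imwrite("pics/v4.png",np.hstack([a,b]))
```

```text
[539.78036538 -28.31085168 215.32006116] (np.float64(-135.9), np.float64(-0.2), np.float64(215.3)) [-0.09626434 -0.25572683 -0.619454  ] 45.39339961578909 [[0.15, -0.989, -0.003], [-0.989, -0.15, -0.001], [0.001, 0.003, -1.0]]
```

View pics/v4.png

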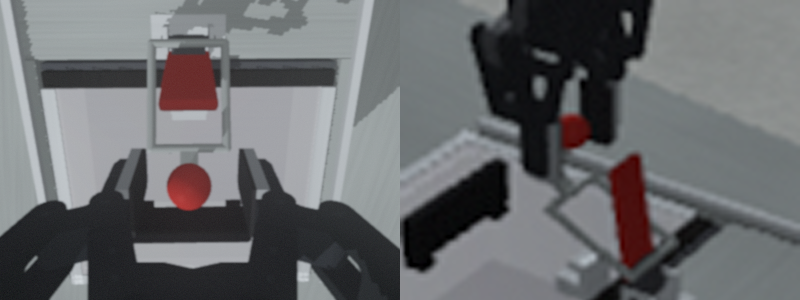

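The knob sits centred between the open pads (wrist picture, (188,187)), and the fingers straddle it in the side view. Closing.

>>> servo_tool([
  [[255,0,0,0,0,0,0],[255,0,0,0,0,0,0],[255,0,0,0,0,0,0],[255,0,0,0,0,0,0],[255,0,0,0,0,0,0]],
])

```text
clock: 7.32
position: [539.4, -28.0, 217.2]
ee_rot: [0.758, -0.652, -0.001, 0.0]
contact_force: [-4.5, 2.9, 4.3]
gripper_width: 16.4
grasp_force: 58.4
```

```bash
cat > kin.py <<'E'
import numpy as np
def bar2knob(bx,bz):  # rel pivot, pin up branch
    r=np.hypot(bx,bz);c=(400+r*r-3600)/(40*r);a=np.arctan2(bz,bx)+np.arccos(c);pin=20*np.array([np.cos(a),np.sin(a)])
    f=np.arctan2(bz-pin[1],bx-pin[0]);k=np.array([bx,bz])+[14.5*np.cos(f)-36*np.sin(f),14.5*np.sin(f)+36*np.cos(f)]
    return k,192.1-np.degrees(a),np.degrees(f)
def knob2bar(kx,kz):
    r=np.hypot(kx,kz);L=np.hypot(74.5,36);c=(400+r*r-L*L)/(40*r);a=np.arctan2(kz,kx)+np.arccos(np.clip(c,-1,1));pin=20*np.array([np.cos(a),np.sin(a)])
    f=np.arctan2(kz-pin[1],kx-pin[0])-np.arctan2(36,74.5);return pin+60*np.array([np.cos(f),np.sin(f)]),192.1-np.degrees(a),np.degrees(f)
E
python3 - <<'E'
from kin import *
from h import *
W=ld("wrist",4);S=ld("side",4)
print("bar",[uz(onz(W,(308,248),z)) for z in (185,190,195,200)], "levtip",[uz(onz(W,(308,180),z)) for z in(220,226)])
# lever top edge mid, side: crop px (/4 +270,140)
f=lambda x,y:(270+x/4,140+y/4)
print("levtop",onplane(S,f(624,160)),"pivot side y=10:",)
# knob -135.9,232.8 ; pivot guesses
for pu in(-188,-190,-192,-194):
    print(pu,knob2bar(-136-pu,232.8-146))
for b in((55,47),(55,35),(55,25),(55,15),(55,5),(54,-1),(54,-3),(48,-3),(43.5,-3),(43.5,-1)):print(b,bar2knob(*b))
E
```

```text
bar [(np.float64(-130.4), np.float64(-1.0), np.float64(185.0)), (np.float64(-133.0), np.float64(-1.0), np.float64(190.0)), (np.float64(-135.5), np.float64(-0.9), np.float64(195.0)), (np.float64(-138.1), np.float64(-0.9), np.float64(200.0))] levtip [(np.float64(-181.2), np.float64(-0.6), np.float64(220.0)), (np.float64(-182.9), np.float64(-0.6), np.float64(226.0))]
levtop (-391.7, 295.9) pivot side y=10:
-188 (array([56.39241463, 48.23892256]), np.float64(112.56267515975043), np.float64(28.43691804738876))
-190 (array([59.11465778, 48.32805859]), np.float64(122.27913539653211), np.float64(29.511269595853015))
-192 (array([62.06615211, 48.04919297]), np.float64(134.92854179141253), np.float64(31.38062719643755))
-194 (array([62.83162724, 47.04379662]), np.float64(135.8509556853257), np.float64(30.458213302524396))
(55, 47) (array([51.71119844, 85.67083894]), np.float64(106.24220795637072), np.float64(26.79956212359179))
(55, 35) (array([59.88607321, 73.50164008]), np.float64(93.3731696720818), np.float64(14.705987124219485))
(55, 25) (array([66.09536796, 62.19062798]), np.float64(88.38780869211091), np.float64(5.326652660807767))
(55, 15) (array([72.10446478, 49.83801493]), np.float64(88.10127505559575), np.float64(-4.2112319198787596))
(55, 5) (array([77.90445625, 36.33106899]), np.float64(93.01208814875162), np.float64(-14.230045214085866))
(54, -1) (array([80.11797996, 27.70716153]), np.float64(95.63375716421199), np.float64(-20.357668138697015))
(54, -3) (array([81.16647095, 24.71701384]), np.float64(97.97670008821567), np.float64(-22.48679789894959))
(48, -3) (array([74.32938211, 25.513394  ]), np.float64(78.21954684581455), np.float64(-20.781026351053487))
(43.5, -3) (array([67.78651727, 27.27234842]), np.float64(57.917059000433), np.float64(-16.80045398429355))
(43.5, -1) (array([66.29829755, 30.40840061]), np.float64(54.75654801229621), np.float64(-14.036150057613156))
```

>>> servo_tool([
  [[255,0,0,0,0,0,0],[255,0,0,0,0,0,0]],
])

```text
clock: 7.48
position: [539.4, -28.0, 217.3]
ee_rot: [0.758, -0.652, -0.001, 0.0]
contact_force: [-5.4, 2.8, 5.7]
gripper_width: 16.3
grasp_force: 58.4
```

Run:
```python
from h import *
from bench import arm
snap("wrist",5);snap("side",5)
s=arm.read_state();p=s["position"];print(p,uz(p),s["contact_force"],s["gripper_width"])
for n in(4,5):
    w=cv2.imread(f"pics/wrist{n}.png");print(blobs(red(w)))
    im=cv2.imread(f"pics/side{n}.png").astype(int);m=(im[...,2]>60)&(im[...,2]>1.6*im[...,1]);m[:, :250]=0;m[:,360:]=0;m[250:]=0;print(blobs(m,5))
    W=ld("wrist",n);print([uz(onz(W,blobs(red(w))[-1][1],z)) for z in(230,233,236)])
    S=ld("side",n);print([onplane(S,b[1]) for b in blobs(m,5)])
```

```text
[539.41286282 -28.02315952 217.22454125] (np.float64(-135.6), np.float64(0.1), np.float64(217.2)) [-4.22029883  2.12790626  3.8823497 ] 16.524592322026045
[([280, 153, 57, 56, 2689], [308.0, 183.1]), ([288, 265, 42, 46, 1490], [308.4, 287.2])]
[([310, 169, 7, 8, 48], [312.9, 172.3]), ([322, 179, 11, 28, 200], [327.2, 192.3])]
[(np.float64(-134.0), np.float64(-0.7), np.float64(230.0)), (np.float64(-136.0), np.float64(-0.7), np.float64(233.0)), (np.float64(-138.0), np.float64(-0.7), np.float64(236.0))]
[(-136.2, 233.6), (-173.9, 195.5)]
[([286, 151, 55, 53, 2436], [312.6, 179.1]), ([295, 258, 36, 43, 1276], [312.8, 278.8])]
[([314, 170, 3, 6, 11], [315.3, 172.5]), ([322, 178, 11, 29, 198], [327.4, 192.1])]
[(np.float64(-134.5), np.float64(-0.7), np.float64(230.0)), (np.float64(-136.4), np.float64(-0.7), np.float64(233.0)), (np.float64(-138.3), np.float64(-0.7), np.float64(236.0))]
[(-142.7, 235.1), (-174.4, 196.2)]
```

Run:
```python
from kin import *
P=[(-185,148),(-187,147),(-190,146)]
for z in (190,180,170,162,155,148,144):
    k,t,f=bar2knob(-135-P[1][0],z-P[1][1]);k=k+P[1]
    print(z,"knob",k.round(1),round(t),round(f)," bars:",[(knob2bar(*(k-p))[0]+p).round(1).tolist() for p in P])
for uu in (-135,-140,-143,-146):
    k,t,f=bar2knob(uu-P[1][0],144-P[1][1]);k=k+P[1];print(uu,"knob",k.round(1),round(t),round(f)," bars:",[(knob2bar(*(k-p))[0]+p).round(1).tolist() for p in P])
```

```text
190 knob [-135.6  228.8] 93 23  bars: [[-135.3, 190.0], [-135.0, 190.0], [-134.5, 190.0]]
180 knob [-129.3  218.4] 84 14  bars: [[-135.1, 180.0], [-135.0, 180.0], [-134.9, 180.0]]
170 knob [-123.3  207. ] 79 4  bars: [[-135.0, 170.0], [-135.0, 170.0], [-135.0, 170.0]]
162 knob [-118.5  197.1] 79 -3  bars: [[-135.0, 162.0], [-135.0, 162.0], [-135.0, 162.0]]
155 knob [-114.3  187.8] 82 -10  bars: [[-135.0, 155.0], [-135.0, 155.0], [-134.9, 155.0]]
148 knob [-110.2  177.8] 87 -18  bars: [[-135.1, 148.1], [-135.0, 148.0], [-134.8, 147.9]]
144 knob [-108.   171.8] 92 -22  bars: [[-135.2, 144.2], [-135.0, 144.0], [-134.8, 143.8]]
-135 knob [-108.   171.8] 92 -22  bars: [[-135.2, 144.2], [-135.0, 144.0], [-134.8, 143.8]]
-140 knob [-114.   172.8] 74 -20  bars: [[-139.9, 143.9], [-140.0, 144.0], [-140.1, 144.1]]
-143 knob [-118.4  174. ] 61 -17  bars: [[-142.7, 143.7], [-143.0, 144.0], [-143.4, 144.3]]
-146 knob [-124.5  176.3] 40 -12  bars: [[-145.0, 143.4], [-146.0, 144.0], [-147.0, 144.7]]
```

>>> servo_tool([
  [[255,0,0,0.002,0,0,0],[255,-0.0004,0,0.002,0,0,0],[255,-0.003,0,0.005,0,0,0],[255,-0.003,0,0.005,0,0,0],[255,0,0,0,0,0,0]],
])

```text
clock: 8.0
position: [538.0, -21.3, 202.6]
ee_rot: [0.758, -0.652, -0.001, 0.001]
contact_force: [-10.8, 4.7, 5.2]
gripper_width: 16.4
grasp_force: 59.4
```

>>> servo_tool([
  [[255,0,0.0008,0,0,0,0],[255,-0.003,0,0.0055,0,0,0],[255,-0.003,0,0.0055,0,0,0],[255,-0.0025,0,0.005,0,0,0],[255,-0.0025,0,0.005,0,0,0],[255,0,0,0,0,0,0]],
])

```text
clock: 8.5
position: [536.5, -11.0, 180.1]
ee_rot: [0.758, -0.652, -0.0, 0.001]
contact_force: [-0.0, -0.5, -0.5]
gripper_width: -0.0
grasp_force: 0.0
```

Run:
```python
from h import *
from bench import arm
snap("wrist",6);snap("side",6)
s=arm.read_state();p=s["position"];print(s["clock"],p,uz(p),s["contact_force"],s["wrist_torque"],s["gripper_width"])
w=cv2.imread("pics/wrist6.png");a=cv2.resize(w[100:400,120:520],(400,300));b=cv2.resize(cv2.imread("pics/side6.png")[140:240,260:360],(400,400),interpolation=cv2.INTER_CUBIC)
cv2.imwrite("pics/v6.png",np.hstack([cv2.copyMakeBorder(a,0,100,0,0,0),b]))
```

```text
8.6 [537.04821152 -11.2910373  181.04230552] (np.float64(-118.7), np.float64(-0.1), np.float64(181.0)) [0.35317287 0.26982277 0.36917362] [0.03660098 0.00457672 0.00648393] -0.23556720307902235
```

View pics/v6.png

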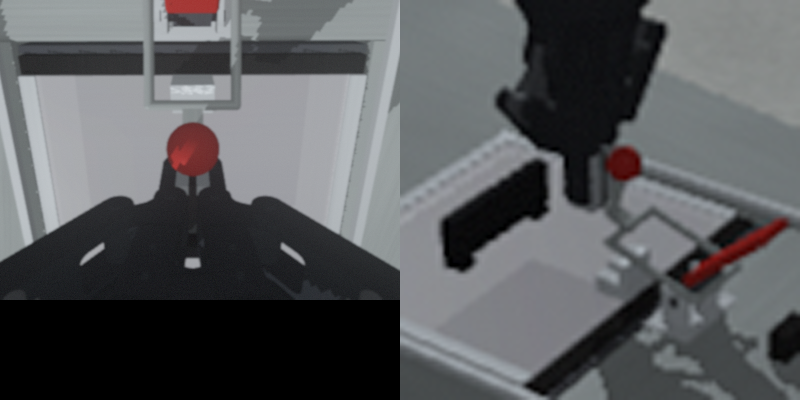

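The knob slipped out. The pads had held only its upper cap (16.4 mm opening on a 20 mm ball), so the next grasp must be lower. It now stands at (193,150) just to the -x side of the shut fingers, with the loop level and the lever down at about 25°.

Run:
```python
from h import *
from kin import *
W,S=ld("wrist",6),ld("side",6)
print(blobs(red(W[0])))
im=S[0].astype(int);m=(im[...,2]>60)&(im[...,2]>1.6*im[...,1]);m[:, :250]=0;m[250:]=0;m[:,380:]=0
bs=blobs(m,5);print(bs)
k=[b for b in blobs(red(W[0])) if b[1][1]>200][0][1]
ks=min(bs,key=lambda b:b[1][0])[1]
K,e=tri((W,k),(S,ks));print(K,e,uz(K))
print("bar",[uz(onz(W,(120+192,100+103),z)) for z in(160,165,170)], "tip",onplane(S,(260+590/4,140+205/4)))
for p in((-185,148),(-187,147),(-190,146)):
    q=np.array([(K-g)@u,K[2]])-p;b,t,f=knob2bar(*q);print((b+p).round(1),t,f)
```

```text
[([275, 0, 73, 113, 7008], [311.6, 52.5]), ([288, 224, 50, 52, 2026], [312.4, 249.5])]
[([312, 177, 8, 8, 54], [315.5, 180.6]), ([331, 195, 26, 16, 108], [343.6, 202.2])]
[541.06235115 -35.4527617  214.50744007] [0.6, 0.6] (np.float64(-143.2), np.float64(-0.4), np.float64(214.5))
bar [(np.float64(-143.3), np.float64(-0.7), np.float64(160.0)), (np.float64(-145.1), np.float64(-0.7), np.float64(165.0)), (np.float64(-146.8), np.float64(-0.7), np.float64(170.0))] tip (-358.6, 260.8)
[-145.8  175.8] 39.29746406893736 18.10221821607452
[-146.4  175.8] 45.682401434761715 17.22315595996018
[-147.2  175.9] 54.09149808267355 15.987583283545296
```

>>> servo_tool([
  [[255,-0.003,0,-0.02,0,0,0],[255,0,0,-0.03,0,0,0],[120,0,0,-0.03,0,0,0],[120,0.0137,0,0,0,0,0],[120,0.0138,-0.0003,0,0,0,0],[120,0,0,0,0,0,0],[120,0,0,0.025,0,0,0],[120,0,0,0.025,0,0,0],[120,0,0,0.0225,0,0,0],[120,0,0,0,0,0,0]],
])

```text
clock: 9.43
position: [537.7, -35.5, 184.0]
ee_rot: [0.758, -0.653, -0.004, 0.003]
contact_force: [-0.9, 0.2, -0.0]
gripper_width: 45.1
grasp_force: 0.0
```

>>> servo_tool([
  [[200,0,0,0,0,0,0],[255,0,0,0,0,0,0],[255,0,0,0,0,0,0],[255,0,0,0,0,0,0],[255,0,0,0,0,0,0]],
])

```text
clock: 9.85
position: [540.6, -35.1, 190.0]
ee_rot: [0.758, -0.652, 0.0, -0.0]
contact_force: [-4.7, 2.5, 3.2]
gripper_width: 17.1
grasp_force: 58.4
```

>>> servo_tool([
  [[255,0,0.0005,0,0,0,0],[255,-0.003,0,0.0012,0,0,0],[255,-0.003,0,0.0012,0,0,0],[255,-0.003,0,0.0012,0,0,0],[255,0,0,0,0,0,0]],
])

```text
clock: 10.27
position: [539.1, -27.4, 184.5]
ee_rot: [0.758, -0.652, 0.001, 0.001]
contact_force: [-1.2, -4.5, -0.7]
gripper_width: 17.2
grasp_force: 58.6
```

```bash
cat > st.py <<'E'
from h import *
from kin import *
from bench import arm
import sys
def go(i):
    snap("wrist",i);snap("side",i);s=arm.read_state();p=s["position"];print(round(s["clock"],2),"tcp",uz(p),s["contact_force"].round(1),s["wrist_torque"].round(2),round(s["gripper_width"],1))
    W,S=ld("wrist",i),ld("side",i);rb=blobs(red(W[0]),40);print(rb)
    im=S[0].astype(int);m=(im[...,2]>60)&(im[...,2]>1.6*im[...,1]);m[:, :250]=0;m[250:]=0;m[:,390:]=0
    bs=blobs(m,5);print([(b,onplane(S,b[1])) for b in bs])
    k=max(rb,key=lambda b:b[1][1])[1];print("wrist knob",[uz(onz(W,k,p[2]+d)) for d in(15,18,21,24,27)])
go(sys.argv[1])
E
python3 st.py 7
```

```text
10.37 tcp (np.float64(-135.0), np.float64(0.3), np.float64(184.7)) [-1.  -5.8 -1.1] [-1.55  0.18 -0.02] 16.8
[([274, 32, 77, 118, 7364], [311.9, 85.4]), ([293, 267, 40, 46, 1520], [312.6, 289.3])]
[(([314, 179, 3, 7, 15], [315.1, 181.6]), (-141.7, 212.0)), (([330, 191, 24, 20, 72], [341.5, 200.5]), (-211.1, 187.6))]
wrist knob [(np.float64(-129.7), np.float64(-0.6), np.float64(199.7)), (np.float64(-131.7), np.float64(-0.6), np.float64(202.7)), (np.float64(-133.8), np.float64(-0.6), np.float64(205.7)), (np.float64(-135.8), np.float64(-0.6), np.float64(208.7)), (np.float64(-137.9), np.float64(-0.6), np.float64(211.7))]
```

>>> servo_tool([
  [[255,-0.003,0,0.0005,0,0,0],[255,-0.003,0,0.0005,0,0,0],[255,-0.003,0,0.0005,0,0,0],[255,-0.003,0,0.0005,0,0,0],[255,0,0,0,0,0,0]],
])

```text
clock: 10.78
position: [536.8, -13.6, 183.1]
ee_rot: [0.758, -0.652, -0.001, -0.0]
contact_force: [-6.3, 6.3, 11.0]
gripper_width: 11.1
grasp_force: 48.7
```

```bash
python3 st.py 8
```

```text
10.88 tcp (np.float64(-121.0), np.float64(-0.7), np.float64(183.5)) [-1.7  1.7  1.6] [ 0.45  0.46 -0.05] 0.3
[([270, 0, 83, 124, 8191], [311.3, 55.6]), ([290, 242, 45, 46, 1614], [312.1, 264.8])]
[(([311, 178, 8, 8, 54], [314.4, 181.4]), (-139.8, 211.9)), (([331, 194, 25, 17, 103], [343.1, 201.9]), (-215.3, 185.5))]
wrist knob [(np.float64(-128.8), np.float64(-0.6), np.float64(198.5)), (np.float64(-130.5), np.float64(-0.6), np.float64(201.5)), (np.float64(-132.3), np.float64(-0.6), np.float64(204.5)), (np.float64(-134.0), np.float64(-0.6), np.float64(207.5)), (np.float64(-135.8), np.float64(-0.6), np.float64(210.5))]
```

Run:
```python
from h import *
w=cv2.imread("pics/wrist7.png")[200:380,230:400];s=cv2.imread("pics/side7.png")[140:220,280:360];s8=cv2.imread("pics/side8.png")[140:220,280:360]
r=lambda x,w,h:cv2.resize(x,(w,h),interpolation=cv2.INTER_CUBIC)
cv2.imwrite("pics/v7.png",np.hstack([r(w,400,424),np.vstack([r(s,212,212),r(s8,212,212)])]))
```

```text
(no output)
```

View pics/v7.png

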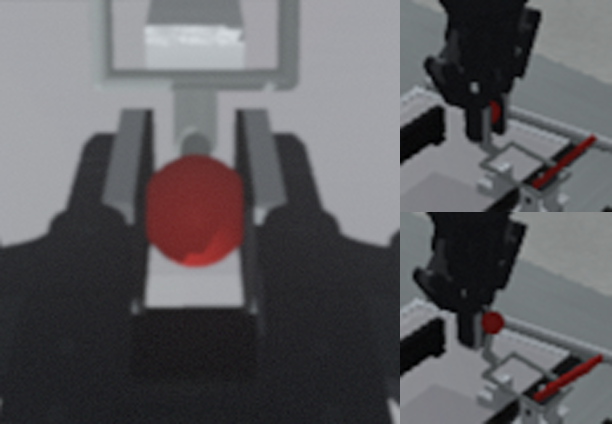

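Run:
```python
from h import *
W=ld("wrist",7)
for du in(-11,0):
  for h in (-5,0,5,10,15,20,25,30,35): 
    X=g+u*(-135+du)+v*8.5+[0,0,184.7+h];print(du,h,proj(W,X).round(0),end=";")
```

```text
-11 -5 [330. 239.];-11 0 [331. 243.];-11 5 [332. 248.];-11 10 [332. 253.];-11 15 [333. 258.];-11 20 [334. 264.];-11 25 [334. 270.];-11 30 [335. 276.];-11 35 [336. 283.];0 -5 [330. 258.];0 0 [331. 263.];0 5 [331. 268.];0 10 [332. 274.];0 15 [332. 279.];0 20 [333. 286.];0 25 [334. 292.];0 30 [335. 299.];0 35 [335. 307.];
```

The pad view shows the ball well centred in the pads, yet it lagged. So the pull (lever and loop turning against each other, ball spinning in the pads) exceeded the pads' hold. I'll regrasp and turn the tool along with the loop, on a path of easy directions.

>>> servo_tool([
  [[255,-0.003,0,-0.02,0,0,0],[255,0,0,-0.025,0,0,0],[120,0,0,-0.025,0,0,0],[120,0.01,0,0,0,0,0],[120,0.0105,0,0,0,0,0],[120,0,0,0,0,0,0],[120,0,0,0.022,0,0,0],[120,0,0,0.022,0,0,0],[120,0,0,0.023,0,0,0],[120,0,0,0,0,0,0]],
])

```text
clock: 11.72
position: [536.1, -32.4, 180.2]
ee_rot: [0.758, -0.653, -0.004, 0.004]
contact_force: [-1.2, 0.2, -0.9]
gripper_width: 45.2
grasp_force: 0.0
```

>>> servo_tool([
  [[120,0,0,0,0,0,0],[255,0,0,0,0,0,0],[255,0,0,0,0,0,0],[255,0,0,0,0,0,0],[255,0,0,0,0,0,0]],
])

```text
clock: 12.13
position: [539.8, -31.8, 187.3]
ee_rot: [0.758, -0.652, 0.0, -0.001]
contact_force: [-2.3, 1.9, 2.1]
gripper_width: 16.8
grasp_force: 58.4
```

```bash
python3 st.py 9
cat > path.py <<'E'
from kin import *
P=np.array([-187,147.])
def state(t,f):
    a=np.radians(192.1-t);pin=20*np.array([np.cos(a),np.sin(a)]);F=np.radians(f)
    return P+pin+[60*np.cos(F),60*np.sin(F)], P+pin+[74.5*np.cos(F)-36*np.sin(F),74.5*np.sin(F)+36*np.cos(F)]
def rows(wp,d0,h):  # wp: list of (theta,f); tool lean follows loop from d0
    f0=wp[0][1];prev=None
    for t,f in wp:
        b,k=state(t,f);d=np.radians(d0-(f-f0));T=k-h*np.array([np.sin(d),np.cos(d)])
        if prev is not None:
            dT=T-prev[0];q=prev[1];print([round(float(-np.cos(q)*dT[0]+np.sin(q)*dT[1]),2),round(float(-np.sin(q)*dT[0]-np.cos(q)*dT[1]),2),round(float(np.degrees(d-q)),1)],"bar",b.round(1),"knob",k.round(1),"tcp",T.round(1))
        prev=(T,d)
E
python3 - <<'E'
from path import *
k=np.array([-138.5,211.5]);b,t,f=knob2bar(*(k-P));print(b+P,t,f)
wp=[(t,f)]+[(t,f+4*i) for i in(1,2,3,4)]+[(t+4.5*i,f+16-4.5*i) for i in range(1,11)]
rows(wp,0,24)
E
```

```text
12.23 tcp (np.float64(-139.2), np.float64(0.3), np.float64(187.1)) [-2.8  2.   3.3] [ 0.61  0.82 -0.05] 17.0
[([276, 27, 72, 127, 7522], [311.9, 85.3]), ([293, 265, 40, 46, 1527], [312.5, 287.8])]
[(([316, 178, 3, 7, 17], [316.8, 181.3]), (-146.3, 214.3)), (([331, 194, 26, 17, 107], [343.5, 202.0]), (-216.3, 185.6))]
wrist knob [(np.float64(-134.7), np.float64(-0.7), np.float64(202.1)), (np.float64(-136.8), np.float64(-0.7), np.float64(205.1)), (np.float64(-138.8), np.float64(-0.7), np.float64(208.1)), (np.float64(-140.8), np.float64(-0.7), np.float64(211.1)), (np.float64(-142.9), np.float64(-0.7), np.float64(214.1))]
[-144.3403558   173.13152017] 50.21689021322314 13.28349535269403
[2.12, -4.41, -4.0] bar [-145.4  177.2] knob [-142.3  215.9] tcp [-140.6  191.9]
[2.12, -4.41, -4.0] bar [-146.8  181.1] knob [-146.4  219.9] tcp [-143.   196.2]
[2.12, -4.41, -4.0] bar [-148.5  185. ] knob [-150.7  223.7] tcp [-145.8  200.2]
[2.12, -4.41, -4.0] bar [-150.4  188.7] knob [-155.4  227.2] tcp [-148.7  204.1]
[-3.32, 4.26, 4.5] bar [-147.2  185.7] knob [-149.2  224.5] tcp [-144.4  200.9]
[-3.32, 4.26, 4.5] bar [-144.3  182.5] knob [-143.2  221.2] tcp [-140.3  197.4]
[-3.32, 4.26, 4.5] bar [-141.7  179. ] knob [-137.5  217.6] tcp [-136.5  193.6]
[-3.32, 4.26, 4.5] bar [-139.3  175.3] knob [-132.1  213.5] tcp [-133.   189.5]
[-3.32, 4.26, 4.5] bar [-137.2  171.5] knob [-127.1  209. ] tcp [-129.8  185.1]
[-3.32, 4.26, 4.5] bar [-135.5  167.5] knob [-122.4  204.1] tcp [-127.   180.5]
[-3.32, 4.26, 4.5] bar [-134.   163.4] knob [-118.1  198.8] tcp [-124.5  175.7]
[-3.32, 4.26, 4.5] bar [-132.9  159.2] knob [-114.3  193.3] tcp [-122.5  170.7]
[-3.32, 4.26, 4.5] bar [-132.1  154.9] knob [-110.9  187.4] tcp [-120.8  165.6]
[-3.32, 4.26, 4.5] bar [-131.6  150.6] knob [-107.9  181.3] tcp [-119.6  160.3]
```

>>> servo_tool([
  [[255,0.0011,0,-0.0022,0,-2,0],[255,0.0011,0,-0.0022,0,-2,0],[255,0.0011,0,-0.0022,0,-2,0],[255,0.0011,0,-0.0022,0,-2,0],[255,0.0011,0,-0.0022,0,-2,0],[255,0.0011,0,-0.0022,0,-2,0],[255,0.0011,0,-0.0022,0,-2,0],[255,0.0011,0,-0.0022,0,-2,0],[255,0,0,0,0,0,0]],
])

```text
clock: 12.98
position: [541.7, -43.9, 202.8]
ee_rot: [0.75, -0.646, -0.106, -0.091]
contact_force: [-3.1, -0.4, 1.8]
gripper_width: 16.9
grasp_force: 58.7
```

```bash
python3 st.py 10
```

```text
13.08 tcp (np.float64(-151.1), np.float64(0.3), np.float64(202.5)) [-0.6 -0.9 -0.8] [-0.87  0.13  0.12] 16.9
[([276, 51, 72, 103, 6146], [311.9, 98.2]), ([293, 265, 40, 48, 1573], [312.5, 288.5])]
[(([323, 177, 3, 5, 8], [324.4, 179.4]), (-166.7, 225.5)), (([331, 198, 28, 14, 131], [344.8, 204.6]), (-219.7, 180.2))]
wrist knob [(np.float64(-149.8), np.float64(-0.7), np.float64(217.5)), (np.float64(-153.4), np.float64(-0.7), np.float64(220.5)), (np.float64(-157.0), np.float64(-0.7), np.float64(223.5)), (np.float64(-160.6), np.float64(-0.7), np.float64(226.5)), (np.float64(-164.2), np.float64(-0.7), np.float64(229.5))]
```

Run:
```python
from path import *
k=np.array([-157.7,225.6]);b,t,f=knob2bar(*(k-P));print(b+P,t,f)
n=20;wp=[(t+(90-t)*i/n,f+(-9-f)*i/n) for i in range(n+1)]
rows(wp,-16,24)
```

```text
[-152.25757859  187.17305569] 42.675079895069075 29.999686539257063
[-1.56, 1.62, 1.9] bar [-150.8  186.1] knob [-155.   224.7] tcp [-149.1  201.4]
[-1.56, 1.63, 1.9] bar [-149.4  185. ] knob [-152.3  223.7] tcp [-147.2  200.2]
[-1.57, 1.63, 1.9] bar [-148.1  183.8] knob [-149.6  222.6] tcp [-145.3  198.9]
[-1.57, 1.64, 1.9] bar [-146.8  182.5] knob [-146.9  221.3] tcp [-143.5  197.6]
[-1.58, 1.64, 1.9] bar [-145.5  181.3] knob [-144.3  220. ] tcp [-141.7  196.2]
[-1.58, 1.65, 1.9] bar [-144.2  179.9] knob [-141.8  218.7] tcp [-140.   194.7]
[-1.58, 1.65, 1.9] bar [-143.   178.6] knob [-139.3  217.2] tcp [-138.3  193.2]
[-1.59, 1.66, 1.9] bar [-141.9  177.1] knob [-136.8  215.6] tcp [-136.6  191.6]
[-1.59, 1.66, 1.9] bar [-140.8  175.7] knob [-134.4  213.9] tcp [-135.  190.]
[-1.59, 1.67, 1.9] bar [-139.7  174.2] knob [-132.   212.2] tcp [-133.5  188.2]
[-1.6, 1.67, 1.9] bar [-138.7  172.6] knob [-129.7  210.4] tcp [-132.   186.5]
[-1.6, 1.68, 1.9] bar [-137.7  171. ] knob [-127.4  208.5] tcp [-130.5  184.7]
[-1.61, 1.68, 1.9] bar [-136.8  169.4] knob [-125.3  206.5] tcp [-129.2  182.8]
[-1.61, 1.69, 1.9] bar [-135.9  167.8] knob [-123.1  204.4] tcp [-127.8  180.9]
[-1.61, 1.69, 1.9] bar [-135.1  166.1] knob [-121.1  202.3] tcp [-126.6  178.9]
[-1.62, 1.69, 1.9] bar [-134.4  164.3] knob [-119.1  200. ] tcp [-125.4  176.9]
[-1.62, 1.7, 1.9] bar [-133.7  162.6] knob [-117.2  197.7] tcp [-124.3  174.8]
[-1.62, 1.7, 1.9] bar [-133.   160.8] knob [-115.4  195.4] tcp [-123.2  172.7]
[-1.63, 1.71, 1.9] bar [-132.4  159. ] knob [-113.6  192.9] tcp [-122.3  170.6]
[-1.63, 1.71, 1.9] bar [-131.9  157.2] knob [-112.   190.5] tcp [-121.4  168.4]
```

>>> servo_tool([
  [[255,-0.0016,0,0.0016,0,1.95,0],[255,-0.0016,0,0.0016,0,1.95,0],[255,-0.0016,0,0.0016,0,1.95,0],[255,-0.0016,0,0.0016,0,1.95,0],[255,-0.0016,0,0.0016,0,1.95,0],[255,-0.0016,0,0.0017,0,1.95,0],[255,-0.0016,0,0.0017,0,1.95,0],[255,-0.0016,0,0.0017,0,1.95,0]],
])

```text
clock: 13.75
position: [539.1, -28.5, 190.8]
ee_rot: [0.758, -0.652, -0.001, -0.001]
contact_force: [1.0, -4.0, -4.2]
gripper_width: 16.6
grasp_force: 58.5
```

```bash
python3 st.py 11
```

```text
13.85 tcp (np.float64(-135.2), np.float64(0.6), np.float64(190.7)) [ 1.4 -4.9 -3.8] [-1.19 -0.48 -0.06] 16.7
[([275, 60, 74, 92, 5578], [311.6, 101.5]), ([293, 265, 40, 46, 1522], [312.4, 287.3])]
[(([314, 176, 4, 8, 22], [315.3, 179.3]), (-142.4, 218.1)), (([329, 188, 21, 22, 87], [339.2, 198.8]), (-205.2, 189.8))]
wrist knob [(np.float64(-131.8), np.float64(-0.5), np.float64(205.7)), (np.float64(-133.8), np.float64(-0.5), np.float64(208.7)), (np.float64(-135.9), np.float64(-0.5), np.float64(211.7)), (np.float64(-137.9), np.float64(-0.5), np.float64(214.7)), (np.float64(-140.0), np.float64(-0.5), np.float64(217.7))]
```

Tracking well. Continuing.

>>> servo_tool([
  [[255,-0.0016,0,0.0017,0,1.95,0],[255,-0.0016,0,0.0017,0,1.95,0],[255,-0.0016,0,0.0017,0,1.95,0],[255,-0.0016,0,0.0017,0,1.95,0],[255,-0.0016,0,0.0017,0,1.95,0],[255,-0.0016,0,0.0017,0,1.95,0]],
])

```text
clock: 14.35
position: [537.8, -20.0, 180.6]
ee_rot: [0.754, -0.649, 0.075, 0.065]
contact_force: [1.2, -4.5, -3.0]
gripper_width: 16.7
grasp_force: 58.7
```

```bash
python3 st.py 12
```

```text
14.45 tcp (np.float64(-126.7), np.float64(0.6), np.float64(180.2)) [ 1.3 -4.1 -3.1] [-0.71 -0.4   0.  ] 16.9
[([275, 75, 74, 77, 4636], [311.5, 109.2]), ([292, 265, 41, 45, 1519], [312.4, 287.2])]
[(([308, 178, 5, 8, 23], [310.2, 181.6]), (-128.2, 207.7)), (([328, 182, 15, 27, 140], [335.0, 194.8]), (-194.3, 196.2))]
wrist knob [(np.float64(-120.7), np.float64(-0.5), np.float64(195.2)), (np.float64(-121.9), np.float64(-0.5), np.float64(198.2)), (np.float64(-123.2), np.float64(-0.5), np.float64(201.2)), (np.float64(-124.4), np.float64(-0.5), np.float64(204.2)), (np.float64(-125.7), np.float64(-0.5), np.float64(207.2))]
```

Run:
```python
from path import *
k=np.array([-121.9,203.7]);b,t,f=knob2bar(*(k-P));b0=b+P;print(b0,t,f)
n=16;wp=[]
for i in range(n+1):
    B=b0+(np.array([-134.5,145])-b0)*np.array([min(1,i/8),i/n]);kk,tt,ff=bar2knob(*(B-P));wp.append((tt,ff))
print(wp[-1]);rows(wp,11.4,24)
```

```text
[-135.20145172  167.24014013] 77.99366196627467 1.8952699082194988
(np.float64(92.2030629507759), np.float64(-21.205014911828805))
[-0.7, 1.49, 1.4] bar [-135.1  165.9] knob [-121.  202.] tcp [-126.3  178.6]
[-0.73, 1.48, 1.4] bar [-135.   164.5] knob [-120.   200.2] tcp [-125.9  177. ]
[-0.77, 1.47, 1.4] bar [-134.9  163.1] knob [-119.1  198.5] tcp [-125.5  175.4]
[-0.8, 1.46, 1.4] bar [-134.9  161.7] knob [-118.1  196.7] tcp [-125.1  173.7]
[-0.84, 1.45, 1.4] bar [-134.8  160.3] knob [-117.2  194.9] tcp [-124.7  172.1]
[-0.88, 1.44, 1.4] bar [-134.7  158.9] knob [-116.2  193. ] tcp [-124.3  170.5]
[-0.91, 1.43, 1.4] bar [-134.6  157.5] knob [-115.3  191.2] tcp [-124.   168.8]
[-0.95, 1.42, 1.5] bar [-134.5  156.1] knob [-114.4  189.3] tcp [-123.6  167.1]
[-0.89, 1.43, 1.4] bar [-134.5  154.7] knob [-113.5  187.4] tcp [-123.3  165.5]
[-0.93, 1.42, 1.5] bar [-134.5  153.3] knob [-112.7  185.5] tcp [-123.   163.8]
[-0.96, 1.41, 1.5] bar [-134.5  152. ] knob [-111.9  183.5] tcp [-122.8  162.1]
[-1.0, 1.39, 1.5] bar [-134.5  150.6] knob [-111.1  181.5] tcp [-122.5  160.4]
[-1.04, 1.38, 1.5] bar [-134.5  149.2] knob [-110.3  179.5] tcp [-122.3  158.7]
[-1.07, 1.36, 1.5] bar [-134.5  147.8] knob [-109.5  177.5] tcp [-122.  157.]
[-1.1, 1.35, 1.5] bar [-134.5  146.4] knob [-108.7  175.4] tcp [-121.8  155.3]
[-1.14, 1.33, 1.5] bar [-134.5  145. ] knob [-108.   173.3] tcp [-121.6  153.5]
```

>>> servo_tool([
  [[255,-0.0007,0,0.0015,0,1.4,0],[255,-0.0007,0,0.0015,0,1.4,0],[255,-0.0008,0,0.0015,0,1.4,0],[255,-0.0008,0,0.0015,0,1.4,0],[255,-0.0008,0,0.0015,0,1.4,0],[255,-0.0009,0,0.0014,0,1.4,0],[255,-0.0009,0,0.0014,0,1.4,0]],
])

```text
clock: 15.03
position: [537.5, -17.1, 169.9]
ee_rot: [0.745, -0.642, 0.139, 0.119]
contact_force: [-1.8, -0.4, 0.3]
gripper_width: 17.0
grasp_force: 59.1
```

```bash
python3 st.py 13
python3 - <<'E'
from h import *
w=cv2.imread("pics/wrist13.png")[150:350,200:425];s=cv2.imread("pics/side13.png")[150:230,280:360]
r=lambda x,w,h:cv2.resize(x,(w,h),interpolation=cv2.INTER_CUBIC)
cv2.imwrite("pics/v13.png",np.hstack([r(w,450,400),r(s,350,400)]))
E
```

```text
15.13 tcp (np.float64(-124.1), np.float64(0.4), np.float64(169.4)) [-0.8 -1.6 -1. ] [ 0.48  0.25 -0.03] 17.1
[([275, 66, 74, 87, 5163], [311.7, 105.4]), ([293, 265, 40, 46, 1502], [312.5, 287.5])]
[(([328, 181, 11, 28, 150], [333.1, 194.0]), (-189.4, 196.5)), (([306, 182, 5, 7, 23], [307.7, 185.1]), (-120.9, 196.3))]
wrist knob [(np.float64(-115.4), np.float64(-0.6), np.float64(184.4)), (np.float64(-116.1), np.float64(-0.6), np.float64(187.4)), (np.float64(-116.8), np.float64(-0.6), np.float64(190.4)), (np.float64(-117.5), np.float64(-0.6), np.float64(193.4)), (np.float64(-118.2), np.float64(-0.6), np.float64(196.4))]
```

View pics/v13.png

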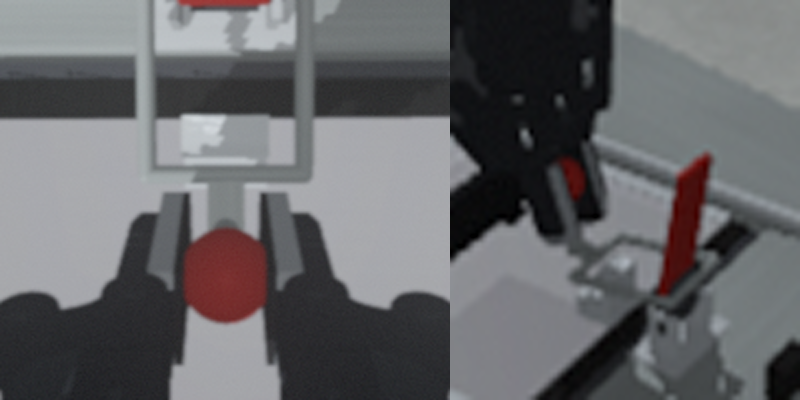

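The keeper is centred in y between the rods, with the bar at about row 172 of the crop, just in front (+x) of the keeper's front edge at about row 162. The lever stands nearly upright.

Run:
```python
from h import *
W=ld("wrist",13)
for n,r in (("bar",172),("kfront",162),("lipedge",157),("liprear",115),("coveredge",117)):
    print(n,[(z,)+uz(onz(W,(200+225/2,150+r/2),z))[:2] for z in(130,132,141,154,157.5)])
col=W[0][:,215+90].mean(1);print([int(x) for x in col[200:245]])
```

```text
bar [(130, np.float64(-135.0), np.float64(-0.5)), (132, np.float64(-135.1), np.float64(-0.5)), (141, np.float64(-135.8), np.float64(-0.5)), (154, np.float64(-136.7), np.float64(-0.5)), (157.5, np.float64(-136.9), np.float64(-0.5))]
kfront [(130, np.float64(-138.1), np.float64(-0.5)), (132, np.float64(-138.2), np.float64(-0.5)), (141, np.float64(-138.7), np.float64(-0.5)), (154, np.float64(-139.5), np.float64(-0.5)), (157.5, np.float64(-139.7), np.float64(-0.5))]
lipedge [(130, np.float64(-139.7), np.float64(-0.5)), (132, np.float64(-139.8), np.float64(-0.5)), (141, np.float64(-140.2), np.float64(-0.5)), (154, np.float64(-140.8), np.float64(-0.5)), (157.5, np.float64(-141.0), np.float64(-0.5))]
liprear [(130, np.float64(-152.9), np.float64(-0.5)), (132, np.float64(-152.9), np.float64(-0.5)), (141, np.float64(-152.8), np.float64(-0.5)), (154, np.float64(-152.5), np.float64(-0.5)), (157.5, np.float64(-152.5), np.float64(-0.5))]
coveredge [(130, np.float64(-152.3), np.float64(-0.5)), (132, np.float64(-152.3), np.float64(-0.5)), (141, np.float64(-152.2), np.float64(-0.5)), (154, np.float64(-152.0), np.float64(-0.5)), (157.5, np.float64(-151.9), np.float64(-0.5))]
[53, 52, 54, 50, 51, 51, 76, 141, 190, 209, 209, 204, 204, 210, 212, 211, 208, 201, 197, 197, 197, 194, 182, 160, 150, 147, 148, 151, 167, 187, 193, 183, 155, 123, 112, 115, 121, 124, 120, 116, 120, 128, 132, 131, 131]
```

Bar clears the lip's edge by about 5 mm. Lowering on.

>>> servo_tool([
  [[255,-0.0009,0,0.0014,0,1.45,0],[255,-0.0009,0,0.0014,0,1.45,0],[255,-0.0009,0,0.0014,0,1.45,0],[255,-0.001,0,0.0014,0,1.45,0],[255,-0.001,0,0.0014,0,1.45,0],[255,-0.001,0,0.0014,0,1.45,0],[255,-0.0011,0,0.0014,0,1.45,0]],
])

```text
clock: 15.72
position: [537.2, -15.4, 158.1]
ee_rot: [0.73, -0.629, 0.204, 0.176]
contact_force: [-2.7, -2.2, 0.5]
gripper_width: 17.1
grasp_force: 59.0
```

```bash
python3 st.py 14
```

```text
15.82 tcp (np.float64(-122.5), np.float64(0.4), np.float64(157.4)) [-0.5 -1.9 -1.6] [ 0.82  0.27 -0.14] 16.6
[([275, 58, 74, 95, 5669], [311.8, 101.5]), ([293, 265, 40, 46, 1506], [312.6, 287.4])]
[(([327, 179, 9, 30, 176], [330.7, 193.3]), (-183.1, 196.1)), (([303, 186, 5, 8, 26], [305.2, 189.2]), (-113.4, 183.1))]
wrist knob [(np.float64(-111.3), np.float64(-0.6), np.float64(172.4)), (np.float64(-111.5), np.float64(-0.6), np.float64(175.4)), (np.float64(-111.6), np.float64(-0.6), np.float64(178.4)), (np.float64(-111.8), np.float64(-0.6), np.float64(181.4)), (np.float64(-111.9), np.float64(-0.6), np.float64(184.4))]
```

>>> servo_tool([
  [[255,-0.0011,0,0.0014,0,1.5,0],[255,-0.0011,0,0.0013,0,1.5,0],[255,0,0,0,0,0,0]],
])

```text
clock: 16.07
position: [537.0, -14.9, 154.0]
ee_rot: [0.725, -0.623, 0.223, 0.192]
contact_force: [-0.4, -1.8, -1.6]
gripper_width: 16.6
grasp_force: 59.0
```

>>> servo_tool([
  [[255,-0.0006,0,0.0006,0,0.7,0],[255,0,0,0,0,0,0]],
])

```text
clock: 16.23
position: [537.1, -14.9, 153.5]
ee_rot: [0.723, -0.622, 0.227, 0.196]
contact_force: [-1.5, -3.3, 0.1]
gripper_width: 16.9
grasp_force: 59.0
```

>>> servo_tool([
  [[255,-0.0008,0,0.0009,0,1.0,0],[255,0,0,0,0,0,0]],
])

```text
clock: 16.4
position: [537.1, -15.1, 153.2]
ee_rot: [0.721, -0.62, 0.235, 0.202]
contact_force: [-1.0, -4.8, 5.8]
gripper_width: 16.8
grasp_force: 59.3
```

Floor contact felt (about 6 N up). Now I'll work out the move back to -x under the lip.

Run:
```python
import path
from path import *
for P0 in ((-187,147.),(-189,147.)):
    path.P=np.array(P0);k=np.array([-108.3,172.6]);b,t,f=knob2bar(*(k-path.P));b0=b+path.P;print(P0,b0,t,f)
    wp=[(t,f)]+[bar2knob(*(np.array([b0[0]-i,b0[1]+0.6])-path.P))[1:] for i in range(0,11)]
    rows(wp,36,24);print([round(float(w[0])) for w in wp])
```

```text
(-187, 147.0) [-135.06055661  144.49088031] 91.07001477548354 -21.653612185835648
[0.52, -0.54, -0.7] bar [-135.1  145.1] knob [-108.6  173.5] tcp [-122.5  153.9]
[0.88, 0.55, -0.3] bar [-136.1  145.1] knob [-109.8  173.6] tcp [-123.6  154. ]
[0.91, 0.54, -0.3] bar [-137.1  145.1] knob [-110.9  173.8] tcp [-124.6  154.1]
[0.93, 0.53, -0.4] bar [-138.1  145.1] knob [-112.2  174. ] tcp [-125.7  154.2]
[0.96, 0.52, -0.5] bar [-139.1  145.1] knob [-113.4  174.2] tcp [-126.8  154.3]
[0.99, 0.5, -0.6] bar [-140.1  145.1] knob [-114.7  174.5] tcp [-127.9  154.4]
[1.04, 0.48, -0.8] bar [-141.1  145.1] knob [-116.2  174.9] tcp [-129.   154.6]
[1.09, 0.45, -0.9] bar [-142.1  145.1] knob [-117.6  175.3] tcp [-130.1  154.8]
[1.15, 0.42, -1.2] bar [-143.1  145.1] knob [-119.3  175.8] tcp [-131.3  155. ]
[1.23, 0.38, -1.5] bar [-144.1  145.1] knob [-121.1  176.3] tcp [-132.6  155.3]
[1.36, 0.32, -1.9] bar [-145.1  145.1] knob [-123.1  177.1] tcp [-133.9  155.7]
[91, 90, 87, 84, 80, 76, 73, 68, 64, 59, 53, 46]
(-189, 147.0) [-135.15713018  144.58313797] 96.8026003133729 -21.850784774258326
[0.51, -
[... 220 characters left out ...]
24.6  154. ]
[0.89, 0.55, -0.3] bar [-138.2  145.2] knob [-111.9  173.8] tcp [-125.6  154.1]
[0.91, 0.54, -0.4] bar [-139.2  145.2] knob [-113.1  173.9] tcp [-126.7  154.1]
[0.94, 0.52, -0.4] bar [-140.2  145.2] knob [-114.3  174.1] tcp [-127.7  154.2]
[0.97, 0.51, -0.5] bar [-141.2  145.2] knob [-115.6  174.4] tcp [-128.8  154.4]
[1.0, 0.49, -0.7] bar [-142.2  145.2] knob [-116.9  174.7] tcp [-129.9  154.5]
[1.04, 0.47, -0.8] bar [-143.2  145.2] knob [-118.4  175. ] tcp [-131.   154.7]
[1.09, 0.44, -1.0] bar [-144.2  145.2] knob [-119.9  175.5] tcp [-132.2  154.9]
[1.16, 0.41, -1.2] bar [-145.2  145.2] knob [-121.5  175.9] tcp [-133.4  155.1]
[97, 96, 93, 90, 87, 83, 80, 76, 72, 68, 63, 58]
```

>>> servo_tool([
  [[255,0.0006,0,-0.001,0,-0.9,0],[255,0.0009,0,0.0005,0,-0.2,0],[255,0.0009,0,0.0005,0,-0.2,0],[255,0.0009,0,0.0005,0,-0.4,0],[255,0.0009,0,0.0005,0,-0.4,0],[255,0,0,0,0,0,0]],
])

```text
clock: 16.9
position: [537.9, -17.0, 153.8]
ee_rot: [0.726, -0.624, 0.22, 0.188]
contact_force: [-5.7, 5.6, 4.0]
gripper_width: 16.7
grasp_force: 59.5
```

```bash
python3 st.py 15
```

```text
17.0 tcp (np.float64(-124.4), np.float64(-0.0), np.float64(153.8)) [-6.8  4.4  3.2] [ 1.61  1.48 -0.84] 17.1
[([369, 0, 43, 11, 395], [390.5, 4.5]), ([277, 42, 73, 111, 6684], [312.9, 92.2]), ([293, 265, 40, 46, 1505], [312.9, 287.9])]
[(([327, 180, 10, 29, 165], [331.9, 193.5]), (-186.3, 196.7)), (([304, 188, 5, 7, 23], [306.1, 190.7]), (-115.9, 180.0))]
wrist knob [(np.float64(-112.2), np.float64(-0.8), np.float64(168.8)), (np.float64(-112.2), np.float64(-0.8), np.float64(171.8)), (np.float64(-112.2), np.float64(-0.8), np.float64(174.8)), (np.float64(-112.3), np.float64(-0.8), np.float64(177.8)), (np.float64(-112.3), np.float64(-0.8), np.float64(180.8))]
```

>>> servo_tool([
  [[255,0.001,0.0005,0.0005,0,-0.3,0],[255,0.001,0,0.0005,0,-0.4,0],[255,0.001,0,0.0005,0,-0.5,0],[255,0.001,0,0.0005,0,-0.6,0],[255,0.001,0,0.0005,0,-0.7,0],[255,0,0,0,0,0,0]],
])

```text
clock: 17.5
position: [538.7, -22.3, 154.9]
ee_rot: [0.73, -0.628, 0.205, 0.174]
contact_force: [-6.7, 6.3, 5.0]
gripper_width: 16.8
grasp_force: 59.6
```

```bash
python3 st.py 16
```

```text
17.6 tcp (np.float64(-129.8), np.float64(-0.0), np.float64(154.9)) [-5.5  5.4  4. ] [ 1.56  1.52 -0.71] 16.8
[([380, 0, 28, 4, 83], [393.7, 1.1]), ([278, 11, 70, 142, 8352], [312.7, 76.9]), ([293, 265, 40, 46, 1506], [312.9, 287.9])]
[(([329, 185, 18, 25, 110], [337.6, 196.9]), (-201.1, 193.2)), (([306, 188, 5, 7, 25], [308.2, 191.0]), (-121.8, 181.2))]
wrist knob [(np.float64(-118.2), np.float64(-0.8), np.float64(169.9)), (np.float64(-118.4), np.float64(-0.8), np.float64(172.9)), (np.float64(-118.5), np.float64(-0.8), np.float64(175.9)), (np.float64(-118.7), np.float64(-0.8), np.float64(178.9)), (np.float64(-118.8), np.float64(-0.8), np.float64(181.9))]
```

>>> servo_tool([
  [[255,0.0011,0.0003,0.0004,0,-1.0,0],[255,0.0011,0,0.0004,0,-1.1,0],[255,0.0012,0,0.0004,0,-1.2,0],[255,0,0,0,0,0,0]],
])

```text
clock: 17.93
position: [539.1, -25.5, 155.6]
ee_rot: [0.736, -0.633, 0.183, 0.155]
contact_force: [-6.5, 7.6, 4.5]
gripper_width: 16.6
grasp_force: 59.6
```

```bash
python3 st.py 17
```

```text
18.03 tcp (np.float64(-133.0), np.float64(-0.0), np.float64(155.5)) [-5.8  6.5  4.8] [ 1.85  1.58 -0.65] 16.9
[([280, 0, 66, 152, 8647], [312.6, 71.1]), ([293, 265, 40, 46, 1504], [312.9, 287.9])]
[(([308, 188, 5, 7, 24], [309.9, 191.1]), (-126.6, 182.6)), (([330, 192, 24, 19, 77], [341.5, 200.6]), (-211.2, 187.3))]
wrist knob [(np.float64(-122.3), np.float64(-0.7), np.float64(170.5)), (np.float64(-122.6), np.float64(-0.7), np.float64(173.5)), (np.float64(-122.9), np.float64(-0.7), np.float64(176.5)), (np.float64(-123.3), np.float64(-0.7), np.float64(179.5)), (np.float64(-123.6), np.float64(-0.7), np.float64(182.5))]
```

>>> servo_tool([
  [[255,0.0013,0.0003,0.0003,0,-1.7,0],[255,0,0,0,0,0,0]],
])

```text
clock: 18.2
position: [539.3, -26.4, 155.9]
ee_rot: [0.739, -0.635, 0.172, 0.145]
contact_force: [-6.4, 8.5, 4.2]
gripper_width: 16.7
grasp_force: 59.6
```

>>> servo_tool([
  [[255,0.001,0,0.0003,0,-1.5,0],[255,0,0,0,0,0,0]],
])

```text
clock: 18.37
position: [539.4, -27.2, 156.2]
ee_rot: [0.741, -0.637, 0.163, 0.137]
contact_force: [-7.3, 9.4, 4.8]
gripper_width: 17.0
grasp_force: 59.6
```

```bash
python3 st.py 18
python3 - <<'E'
from kin import *
from bench import arm
from h import *
s=arm.read_state();p=s["position"];d=2*np.arcsin(np.hypot(*s["ee_rot"][2:]));k=np.array([(p-g)@u+24*np.sin(d),p[2]+24*np.cos(d)]);print("knob",k,np.degrees(d))
for P in((-187,147),(-189,147),(-185,147)):
    b,t,f=knob2bar(*(k-P));print((b+P).round(1),t,f)
E
```

```text
18.47 tcp (np.float64(-134.8), np.float64(0.0), np.float64(156.1)) [-7.2  7.3  5. ] [ 2.37  1.79 -0.7 ] 16.7
[([282, 0, 62, 150, 8318], [312.6, 71.0]), ([293, 265, 40, 46, 1507], [312.8, 287.9])]
[(([309, 188, 5, 8, 26], [311.0, 191.3]), (-129.7, 183.1)), (([331, 196, 27, 16, 124], [343.9, 203.8]), (-217.4, 181.4))]
wrist knob [(np.float64(-124.9), np.float64(-0.7), np.float64(171.1)), (np.float64(-125.4), np.float64(-0.7), np.float64(174.1)), (np.float64(-125.9), np.float64(-0.7), np.float64(177.1)), (np.float64(-126.4), np.float64(-0.7), np.float64(180.1)), (np.float64(-126.9), np.float64(-0.7), np.float64(183.1))]
knob [-124.82765568  177.95531387] 24.62617610625038
[-145.7  145.3] 39.89377465933532 -10.637160405384588
[-146.7  145.9] 47.61801272758743 -12.276314298379578
[-144.6  144.5] 31.256133751866486 -8.645227153707529
```

The bar is at the seat, under the lip. I'll release the knob and back straight out.

>>> servo_tool([
  [[120,0,0,0,0,0,0],[120,0,0,0,0,0,0],[120,0,0,0,0,0,0],[120,0,0,-0.02,0,0,0],[120,0,0,-0.03,0,0,0],[120,0,0,-0.03,0,0,0],[120,0,0,-0.02,0,0,0],[255,0,0,0,0,0,0],[255,0,0,0,0,0,0]],
])

```text
clock: 19.22
position: [532.7, 12.5, 246.9]
ee_rot: [0.741, -0.637, 0.163, 0.139]
contact_force: [-0.0, -0.1, -0.7]
gripper_width: 22.0
grasp_force: 0.0
```

```bash
python3 st.py 19
python3 - <<'E'
from h import *
from bench import arm
snap("scene",19)
S=ld("side",19);im=S[0].astype(int);m=((im[...,2]>60)&(im[...,2]>1.6*im[...,1])).astype(np.uint8);m[:,:322]=0;m[:,400:]=0;m[250:]=0;m[:170]=0
c=max(cv2.findContours(m,cv2.RETR_EXTERNAL,cv2.CHAIN_APPROX_NONE)[0],key=cv2.contourArea);q=cv2.boxPoints(cv2.minAreaRect(c));print(q)
for y in(-13,0,13):print(y,[onplane(S,p,y) for p in q])
W=ld("wrist",19);print("lever/wrist",[ (b,[uz(onz(W,b[1],z)) for z in(180,195)]) for b in blobs(red(W[0]),40)])
s=arm.read_state();print("tilt",np.degrees(2*np.arcsin(np.hypot(*s["ee_rot"][2:]))))
E
```

```text
19.32 tcp (np.float64(-95.4), np.float64(1.9), np.float64(245.2)) [-0.6 -0.1 -0.8] [ 0.85  0.15 -0.05] 7.2
[([295, 37, 35, 93, 3037], [311.9, 81.8]), ([300, 198, 24, 24, 457], [311.8, 209.6])]
[(([306, 188, 8, 9, 50], [309.2, 191.9]), (-124.6, 179.8)), (([331, 196, 27, 16, 121], [344.0, 203.7]), (-217.6, 181.8))]
wrist knob [(np.float64(-120.2), np.float64(-0.6), np.float64(260.2)), (np.float64(-120.0), np.float64(-0.6), np.float64(263.2)), (np.float64(-119.8), np.float64(-0.6), np.float64(266.2)), (np.float64(-119.6), np.float64(-0.6), np.float64(269.2)), (np.float64(-119.3), np.float64(-0.6), np.float64(272.2))]
[[329.72784 206.94676]
 [356.49707 195.79292]
 [358.30182 200.12428]
 [331.5326  211.27812]]
-13 [(-171.8, 149.6), (-240.3, 203.0), (-245.1, 193.8), (-176.7, 139.7)]
0 [(-180.6, 159.8), (-247.8, 212.2), (-252.5, 203.2), (-185.5, 150.1)]
13 [(-189.4, 170.1), (-255.3, 221.5), (-260.0, 212.7), (-194.2, 160.5)]
lever/wrist [(([295, 37, 35, 93, 3037], [311.9, 81.8]), [(np.float64(-223.3), np.float64(-0.8), np.float64(180.0)), (np.float64(-215.8), np.float64(-0.8), np.float64(195.0))]), (([300, 198, 24, 24, 457], [311.8, 209.6]), [(np.float64(-126.3), np.float64(-1.0), np.float64(180.0)), (np.float64(-125.2), np.float64(-0.9), np.float64(195.0))])]
tilt 24.878123663069868
```

```bash
cat > press.py <<'E'
import numpy as np
P=np.array([-187,147.])
def pad(t,off=0):
    r=np.radians(t);c,s=np.cos(r),np.sin(r);n=np.array([s,c]);return P+[-68*c+9*s,68*s+9*c]+off*n
def seq(ps):
    for a,b in zip(ps,ps[1:]):
        q=np.radians(a[2]);d=np.array(b[:2])-a[:2];print([round(float(-np.cos(q)*d[0]+np.sin(q)*d[1]),1),round(float(-np.sin(q)*d[0]-np.cos(q)*d[1]),1),round(float(b[2]-a[2]),1)],np.round(b,1))
E
python3 - <<'E'
from press import *
a=np.array([-95.4,245.2,24.9]);b=np.array([-215,230,40.])
seq([a+(b-a)*i/5 for i in range(6)]+[np.r_[pad(40,18),40],np.r_[pad(40,8),40]])
print();seq([np.r_[pad(40,8),40]]+[np.r_[pad(t,0),t] for t in range(40,-1,-4)])
E
```

```text
[20.4, 12.8, 3.0] [-119.3  242.2   27.9]
[19.7, 13.9, 3.0] [-143.2  239.1   30.9]
[19.0, 14.9, 3.0] [-167.2  236.1   34. ]
[18.1, 15.9, 3.0] [-191.1  233.    37. ]
[17.3, 16.8, 3.0] [-215.  230.   40.]
[-6.8, 18.6, 0.0] [-221.7  211.4   40. ]
[0.0, 10.0, 0.0] [-228.2  203.7   40. ]

[-0.0, 8.0, 0.0] [-233.3  197.6   40. ]
[0.5, 4.8, -4.0] [-236.7  194.3   36. ]
[0.5, 4.8, -4.0] [-239.9  190.7   32. ]
[0.5, 4.8, -4.0] [-242.8  186.9   28. ]
[0.5, 4.8, -4.0] [-245.5  182.9   24. ]
[0.5, 4.8, -4.0] [-247.8  178.7   20. ]
[0.5, 4.8, -4.0] [-249.9  174.4   16. ]
[0.5, 4.8, -4.0] [-251.6  169.9   12. ]
[0.5, 4.8, -4.0] [-253.1  165.4    8. ]
[0.5, 4.8, -4.0] [-254.2  160.7    4. ]
[0.5, 4.8, -4.0] [-255.  156.    0.]
```

>>> servo_tool([
  [[255,0.0204,-0.0009,0.0128,0,3,0],[255,0.0197,-0.001,0.0139,0,3,0],[255,0.019,0,0.0149,0,3,0],[255,0.0181,0,0.0159,0,3,0],[255,0.0173,0,0.0168,0,3,0],[255,-0.0068,0,0.0186,0,0,0],[255,0,0,0.008,0,0,0],[255,0,0,0,0,0,0],[255,0,0,0,0,0,0]],
])

```text
clock: 20.12
position: [553.6, -118.2, 205.8]
ee_rot: [0.713, -0.613, 0.258, 0.223]
contact_force: [0.7, 0.9, 0.3]
gripper_width: 0.2
grasp_force: 0.0
```

```bash
python3 st.py 20;python3 - <<'E'
from h import *
from bench import arm
s=arm.read_state();print("tilt",np.degrees(2*np.arcsin(np.hypot(*s["ee_rot"][2:]))))
E
```

```text
20.22 tcp (np.float64(-226.0), np.float64(-1.2), np.float64(206.8)) [-0.3  0.   0.3] [ 1.31  0.19 -0.05] 0.2
[([363, 0, 76, 135, 5775], [399.0, 70.0]), ([290, 229, 47, 28, 921], [312.9, 239.3])]
[(([306, 188, 8, 9, 50], [309.2, 191.9]), (-124.6, 179.8)), (([331, 196, 27, 16, 123], [343.9, 203.7]), (-217.4, 181.7))]
wrist knob [(np.float64(-234.7), np.float64(-1.0), np.float64(221.8)), (np.float64(-233.9), np.float64(-1.1), np.float64(224.8)), (np.float64(-233.1), np.float64(-1.1), np.float64(227.8)), (np.float64(-232.4), np.float64(-1.1), np.float64(230.8)), (np.float64(-231.6), np.float64(-1.1), np.float64(233.8))]
tilt 39.83771832258712
```

Run:
```python
from h import *
S=ld("side",0);print(onz(S,(422,345),0),uz(onz(S,(422,345),0)),uz(onz(S,(479,312),0)))
```

```text
[ 4.89773735e+02 -3.68300018e+02  1.13686838e-13] (np.float64(-464.4), np.float64(100.6), np.float64(0.0)) (np.float64(-526.3), np.float64(-46.1), np.float64(0.0))
```

>>> servo_tool([
  [[255,0,0.001,0.005,0,0,0],[255,0,0,0.003,0,0,0],[255,0,0,0.002,0,0,0],[255,0,0,0,0,0,0]],
])

```text
clock: 20.55
position: [553.4, -124.4, 198.2]
ee_rot: [0.713, -0.613, 0.258, 0.222]
contact_force: [-1.8, -0.9, 0.1]
gripper_width: 0.1
grasp_force: 0.0
```

>>> servo_tool([
  [[255,0.0002,0,0.0024,0,-2,0],[255,0.0002,0,0.0024,0,-2,0],[255,0.0002,0,0.0024,0,-2,0]],
])

```text
clock: 20.8
position: [554.4, -128.7, 193.2]
ee_rot: [0.726, -0.624, 0.22, 0.189]
contact_force: [-1.3, 1.6, 1.0]
gripper_width: -0.2
grasp_force: 1.1
```

>>> servo_tool([
  [[255,0.0002,0,0.0024,0,-2,0],[255,0.0002,0,0.0024,0,-2,0],[255,0.0002,0,0.0024,0,-2,0]],
])

```text
clock: 21.05
position: [555.1, -133.1, 187.6]
ee_rot: [0.736, -0.633, 0.182, 0.156]
contact_force: [-0.7, 1.8, 1.2]
gripper_width: 0.3
grasp_force: 1.0
```

>>> servo_tool([
  [[255,0.0002,0,0.0024,0,-2,0],[255,0.0002,0,0.0024,0,-2,0],[255,0.0002,0,0.0024,0,-2,0]],
])

```text
clock: 21.3
position: [555.6, -136.8, 181.5]
ee_rot: [0.745, -0.64, 0.143, 0.123]
contact_force: [-0.6, 0.3, 1.6]
gripper_width: 0.0
grasp_force: 0.9
```

```bash
python3 st.py 21
```

```text
21.4 tcp (np.float64(-246.1), np.float64(0.2), np.float64(181.7)) [ 1.  -0.2  0.2] [0.78 0.1  0.01] 0.4
[([374, 0, 86, 68, 3894], [409.4, 29.0]), ([287, 236, 50, 21, 648], [311.2, 243.6]), ([307, 332, 12, 16, 157], [312.1, 340.3])]
[(([307, 188, 8, 8, 50], [310.9, 191.7]), (-129.4, 181.9)), (([332, 206, 31, 7, 143], [346.0, 209.6]), (-223.0, 168.6))]
wrist knob [(np.float64(-213.1), np.float64(-0.7), np.float64(196.7)), (np.float64(-214.2), np.float64(-0.6), np.float64(199.7)), (np.float64(-215.4), np.float64(-0.6), np.float64(202.7)), (np.float64(-216.5), np.float64(-0.6), np.float64(205.7)), (np.float64(-217.6), np.float64(-0.6), np.float64(208.7))]
```

Run:
```python
from kin import *
k=np.array([-129.5,180.1])
for P in((-187,147),(-188,147),(-189,147),(-187,148),(-187,146)):
    b,t,f=knob2bar(*(k-P));print(P,(b+P).round(1),t,f)
    a=np.radians(192.1-22);pin=np.array(P)+20*np.array([np.cos(a),np.sin(a)]);f=np.arctan2(*(k-pin)[::-1])-np.arctan2(36,74.5);print("  with lever22: len",np.hypot(*(k-pin)),pin+60*np.array([np.cos(f),np.sin(f)]),np.degrees(f))
# earlier seated state lever 40
k=np.array([-124.8,178.]);a=np.radians(192.1-39);
for P in((-187,147),(-188,147)):
    pin=np.array(P)+20*np.array([np.cos(a),np.sin(a)]);print(np.hypot(*(k-pin)))
```

```text
(-187, 147) [-146.9  145.4] 21.788084384481834 -4.729843547875385
  with lever22: len 82.7041554057959 [-146.91032862  145.44521353] -4.773837135970306
(-188, 147) [-147.7  145.8] 26.770679598770357 -5.985778398199855
  with lever22: len 83.63839844492618 [-147.9322901   145.18886953] -5.019524507129638
(-189, 147) [-148.3  146.2] 31.350885750321964 -7.107123262858218
  with lever22: len 84.5741453842628 [-148.95482882  144.93828682] -5.259779536725754
(-187, 148) [-147.   145.5] 19.71411487256796 -4.94067183753691
  with lever22: len 82.35080136463284 [-146.97077158  145.76777347] -5.423318020216054
(-187, 146) [-146.8  145.3] 23.74975954518837 -4.486914063333676
  with lever22: len 83.06804534461409 [-146.85799122  145.11743762] -4.12996437634485
82.99164544766636
83.95644772913734
```

>>> servo_tool([
  [[255,0.0002,0,0.0024,0,-2,0],[255,0.0002,0,0.0024,0,-2,0],[255,0.0002,0,0.0024,0,-2,0]],
])

```text
clock: 21.65
position: [556.2, -139.8, 174.9]
ee_rot: [0.751, -0.645, 0.105, 0.09]
contact_force: [1.0, -0.6, 1.6]
gripper_width: -0.0
grasp_force: 0.7
```

>>> servo_tool([
  [[255,0.0002,0,0.0024,0,-2,0],[255,0.0002,0,0.0024,0,-2,0]],
])

```text
clock: 21.82
position: [556.4, -141.5, 170.4]
ee_rot: [0.754, -0.648, 0.078, 0.067]
contact_force: [-0.1, -0.5, 1.9]
gripper_width: 0.3
grasp_force: 0.6
```

```bash
python3 st.py 22
```

```text
21.92 tcp (np.float64(-250.9), np.float64(0.4), np.float64(170.2)) [1.  1.5 0.7] [ 0.36 -0.02 -0.02] 0.3
[([385, 0, 62, 25, 1113], [413.3, 9.8]), ([288, 236, 49, 21, 657], [311.4, 243.4]), ([307, 332, 11, 17, 164], [312.0, 340.8])]
[(([308, 188, 8, 8, 51], [311.5, 191.6]), (-131.1, 182.8)), (([333, 207, 32, 12, 173], [346.7, 212.8]), (-225.0, 161.0))]
wrist knob [(np.float64(-217.4), np.float64(-0.8), np.float64(185.2)), (np.float64(-219.2), np.float64(-0.8), np.float64(188.2)), (np.float64(-220.9), np.float64(-0.8), np.float64(191.2)), (np.float64(-222.7), np.float64(-0.8), np.float64(194.2)), (np.float64(-224.5), np.float64(-0.8), np.float64(197.2))]
```

>>> servo_tool([
  [[255,0.0002,0,0.0024,0,-2,0],[255,0.0002,0,0.0024,0,-2,0],[255,0.0002,0,0.0024,0,-2,0]],
])

```text
clock: 22.17
position: [556.3, -143.1, 163.0]
ee_rot: [0.757, -0.651, 0.039, 0.034]
contact_force: [-1.0, -0.0, -0.1]
gripper_width: 0.1
grasp_force: 0.4
```

>>> servo_tool([
  [[255,0.0002,0,0.0024,0,-2,0],[255,0.0002,0,0.0024,0,-2,0]],
])

```text
clock: 22.33
position: [556.5, -144.0, 158.5]
ee_rot: [0.758, -0.652, 0.012, 0.011]
contact_force: [-4.9, 4.0, 14.4]
gripper_width: -0.0
grasp_force: 7.6
```

```bash
python3 st.py 23
```

```text
22.43 tcp (np.float64(-253.4), np.float64(0.4), np.float64(158.9)) [-0.8  0.7  4.5] [ 0.41  0.12 -0.04] -0.0
[([287, 235, 49, 22, 662], [310.5, 243.3]), ([307, 333, 11, 17, 174], [312.0, 341.4])]
[(([309, 188, 8, 8, 51], [312.4, 191.5]), (-133.6, 183.9)), (([333, 209, 32, 15, 189], [346.9, 215.6]), (-225.7, 153.9))]
wrist knob [(np.float64(-218.2), np.float64(-0.5), np.float64(173.9)), (np.float64(-220.8), np.float64(-0.5), np.float64(176.9)), (np.float64(-223.4), np.float64(-0.5), np.float64(179.9)), (np.float64(-226.0), np.float64(-0.5), np.float64(182.9)), (np.float64(-228.6), np.float64(-0.5), np.float64(185.9))]
```

>>> servo_tool([
  [[255,0,0,-0.005,0,0,0],[255,0,0,-0.02,0,0,0],[255,0,0,-0.03,0,0,0],[255,-0.03,0,-0.03,0,0,0],[255,-0.04,0,-0.02,0,0,0],[255,-0.04,0,0,0,0,0],[255,-0.04,0,0,0,0,0],[255,-0.04,0,0,0,0,0],[255,0,0,0,0,0,0],[255,0,0,0,0,0,0]],
])

```text
clock: 23.27
position: [527.4, 45.6, 255.2]
ee_rot: [0.759, -0.65, 0.013, 0.011]
contact_force: [0.8, -1.3, 0.1]
gripper_width: -0.1
grasp_force: 0.0
```

```bash
python3 st.py 24
python3 - <<'E'
from h import *
snap("scene",24)
for i in (9,18,24):
    S=ld("side",i)
    print(i,"cover edge side y=80:",[(t,int(S[0][tuple(proj(S,g+u*t+v*80+[0,0,130]).round().astype(int)[::-1])].mean())) for t in range(-164,-140,2)])
    m=S[0].max(2)<40;m[:150]=0;m[250:]=0;print("grip side",[b[1] for b in blobs(m,100) if 230<b[1][0]<300])
W=ld("wrist",24);m=(W[0].max(2)<62);m[300:]=0;bb=[(b,uz(onz(W,b[1],165))) for b in blobs(m,400)];print("dark wrist",bb)
S=ld("side",24);im=S[0].astype(int);m=((im[...,2]>60)&(im[...,2]>1.6*im[...,1])).astype(np.uint8);m[:,:325]=0;m[:,400:]=0;m[250:]=0;m[:170]=0
c=max(cv2.findContours(m,cv2.RETR_EXTERNAL,cv2.CHAIN_APPROX_NONE)[0],key=cv2.contourArea);x=c[:,0]
for p in (x[x[:,0].argmin()],x[x[:,0].argmax()],x[x[:,1].argmin()],x[x[:,1].argmax()]):print(p,onplane(S,p),onplane(S,p,13),onplane(S,p,-13))
E
```

```text
23.37 tcp (np.float64(-63.0), np.float64(0.7), np.float64(255.2)) [ 0.2  0.3 -0.5] [ 0.11  0.02 -0.  ] 0.3
[([294, 0, 37, 12, 429], [312.0, 5.3]), ([298, 95, 28, 28, 605], [311.5, 108.5])]
[(([309, 188, 8, 8, 51], [312.4, 191.5]), (-133.6, 183.9)), (([334, 209, 31, 15, 233], [348.9, 215.9]), (-230.8, 155.1))]
wrist knob [(np.float64(-136.1), np.float64(-0.7), np.float64(270.2)), (np.float64(-136.1), np.float64(-0.7), np.float64(273.2)), (np.float64(-136.2), np.float64(-0.7), np.float64(276.2)), (np.float64(-136.2), np.float64(-0.7), np.float64(279.2)), (np.float64(-136.2), np.float64(-0.7), np.float64(282.2))]
9 cover edge side y=80: [(-164, 32), (-162, 32), (-160, 19), (-158, 19), (-156, 21), (-154, 16), (-152, 25), (-150, 53), (-148, 53), (-146, 126), (-144, 130), (-142, 128)]
grip side [[283.2, 193.1]]
18 cover edge side y=80: [(-164, 21), (-162, 21), (-160, 21), (-158, 21), (-156, 18), (-154, 25), (-152, 56), (-150, 95), (-148, 95), (-146, 132), (-144, 131), (-142, 130)]
grip side [[296.2, 174.4]]
24 cover edge side y=80: [(-164, 22), (-162, 22), (-160, 19), (-158, 19), (-156, 15
[... 180 characters left out ...]
loat64(-158.5), np.float64(55.5), np.float64(165.0))), (([178, 65, 101, 16, 1493], [228.7, 72.9]), (np.float64(-158.2), np.float64(-58.0), np.float64(165.0))), (([288, 64, 49, 17, 650], [312.5, 71.5]), (np.float64(-159.2), np.float64(-0.3), np.float64(165.0))), (([256, 199, 112, 25, 2376], [311.6, 212.6]), (np.float64(-56.6), np.float64(-0.6), np.float64(165.0))), (([273, 247, 79, 53, 1857], [312.1, 281.3]), (np.float64(3.9), np.float64(-0.1), np.float64(165.0)))]
[334 212] (-192.0, 150.6) (-200.6, 161.1) (-183.4, 140.2)
[364 219] (-268.2, 161.6) (-275.4, 171.8) (-261.1, 151.4)
[338 209] (-202.5, 162.5) (-210.9, 172.7) (-194.1, 152.3)
[357 223] (-251.6, 144.6) (-259.1, 155.2) (-244.2, 134.1)
```

The knob and cover show the latch engaged and the cover drawn in about 1 mm. I'll check by touch that the lever is fully flat.

>>> servo_tool([
  [[255,0,0,0,0,-1.95,0],[255,0.0385,0,0,0,0,0],[255,0.0385,0,0,0,0,0],[255,0.0385,0,0,0,0,0],[255,0.0385,0,0,0,0,0],[255,0.038,-0.0005,0,0,0,0],[255,0,0,0.03,0,0,0],[255,0,0,0.03,0,0,0],[255,0,0,0.025,0,0,0],[255,0,0,0,0,0,0]],
])

```text
clock: 24.25
position: [553.1, -147.6, 164.1]
ee_rot: [0.757, -0.654, -0.006, 0.003]
contact_force: [-1.5, 0.1, -0.9]
gripper_width: 0.3
grasp_force: 0.0
```

>>> servo_tool([
  [[255,0,0,0.004,0,0,0],[255,0,0,0.002,0,0,0],[255,0,0,0.001,0,0,0],[255,0,0,0,0,0,0]],
])

```text
clock: 24.58
position: [558.2, -146.0, 164.4]
ee_rot: [0.758, -0.652, 0.0, -0.001]
contact_force: [-0.3, 0.4, -0.3]
gripper_width: -0.0
grasp_force: 0.0
```

>>> servo_tool([
  [[255,0,0,0.002,0,0,0],[255,0,0,0.002,0,0,0],[255,0,0,0.001,0,0,0],[255,0,0,0,0,0,0]],
])

```text
clock: 24.92
position: [557.6, -145.8, 158.7]
ee_rot: [0.758, -0.652, -0.0, -0.001]
contact_force: [-1.1, 0.7, 2.5]
gripper_width: 0.3
grasp_force: 1.7
```

>>> servo_tool([
  [[255,0,0,0.001,0,0,0],[255,0,0,0,0,0,0]],
])

```text
clock: 25.08
position: [557.7, -145.8, 158.6]
ee_rot: [0.758, -0.652, -0.0, -0.001]
contact_force: [-2.0, 2.3, 7.2]
gripper_width: -0.3
grasp_force: 3.9
```

>>> servo_tool([
  [[255,0,0,0.001,0,0,0],[255,0,0,0,0,0,0]],
])

```text
clock: 25.25
position: [557.7, -145.8, 158.5]
ee_rot: [0.759, -0.652, 0.0, -0.001]
contact_force: [-4.7, 3.0, 11.9]
gripper_width: -0.1
grasp_force: 5.8
```

The lever is on its hard stop, since 12 N moves it no further. I'll lift clear and check before handing in.

>>> servo_tool([
  [[255,0,0,-0.005,0,0,0],[255,0,0,-0.02,0,0,0],[255,0,0,-0.03,0,0,0],[255,0,0,-0.03,0,0,0],[255,0,0,-0.03,0,0,0],[255,0,0,0,0,0,0],[255,0,0,0,0,0,0]],
])

```text
clock: 25.83
position: [558.2, -146.1, 272.8]
ee_rot: [0.758, -0.652, 0.001, -0.002]
contact_force: [0.1, 0.2, -1.0]
gripper_width: 0.2
grasp_force: 0.0
```

```bash
python3 st.py 25
python3 - <<'E'
from h import *
snap("scene",25)
S=ld("side",25);m=S[0].max(2)<40;m[:150]=0;m[250:]=0;print("grip side",[b[1] for b in blobs(m,100) if 230<b[1][0]<300])
for n in("side","scene"):
    a=ld(n,0)[0];b=ld(n,25)[0];print(n,[(blobs(red(x),60)) for x in(a,b)])
W=ld("wrist",25)
E
```

```text
25.93 tcp (np.float64(-254.8), np.float64(0.8), np.float64(269.8)) [-0.   0.7  0.6] [-0.01  0.01  0.04] -0.0
[([388, 0, 23, 4, 63], [399.0, 1.1]), ([300, 181, 29, 67, 1786], [314.0, 212.9]), ([307, 333, 11, 10, 90], [312.2, 337.6])]
[(([309, 188, 8, 8, 51], [312.4, 191.5]), (-133.6, 183.9)), (([334, 209, 31, 15, 236], [349.0, 215.9]), (-231.0, 155.2))]
wrist knob [(np.float64(-219.4), np.float64(-1.7), np.float64(284.8)), (np.float64(-222.1), np.float64(-1.7), np.float64(287.8)), (np.float64(-224.8), np.float64(-1.7), np.float64(290.8)), (np.float64(-227.5), np.float64(-1.7), np.float64(293.8)), (np.float64(-230.2), np.float64(-1.7), np.float64(296.8))]
grip side [[283.9, 193.5]]
side [[([425, 264, 16, 10, 124], [432.3, 268.3]), ([412, 286, 11, 14, 70], [416.5, 292.4])], [([334, 209, 31, 14, 189], [349.2, 215.4]), ([425, 264, 16, 10, 124], [432.3, 268.3]), ([412, 286, 11, 13, 65], [416.4, 292.2])]]
scene [[([555, 14, 30, 52, 821], [570.0, 42.2]), ([221, 143, 20, 51, 685], [230.0, 170.9])], [([555, 14, 30, 52, 826], [570.0, 42.2]), ([221, 143, 20, 51, 663], [229.9, 171.3]), ([274, 178, 22, 8, 125], [284.2, 181.8])]]
```

```bash
python3 -c "
from bench import ticket
print(ticket.job_done())"
```

```text
the job is handed in; nothing more can be done
None
```

The cover is against its seal, the bar is hooked under the keeper lip and the red lever is flat on its stop, with the cover drawn in about 2 mm by the latch; the bottle did not move and the arm kept clear of the jar and bowl (final positions not checked), and the job was handed in at about 26 s after the knob slipped from the grip twice on the way.

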